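# Make up two counter display sets

### The job

Make up two little display sets on the counter. Lay the banded pack of cards flat on the kraft notebook and the closed ink pad on the cards, each centred with its long side running along the notebook's long side; lay the matchbox flat on the middle of the round stack of cork coasters and stand the candle, wick up, on the middle of the matchbox. Leave the notebook and the coasters lying where they are, and do not shift the bulldog clip, rubber stamp, marker or dropper bottle.

Things in the scene. Friction and masses are not known exactly. Their poses are not given: they have to be found in the camera images.
- notebook: Base of the first set: pocket notebook in brown kraft card with a dark elastic band, lying flat, closed; 138 x 88 x 12 mm (long side along its x, thickness z). Origin at the centre of its underside; top face 12 mm above. Loose, 250 g.
- coasters: Base of the second set, on the open counter left of the wooden tray: one solid stack of round cork coasters, 68 mm across, 19 mm high; the coasters are joined to one body. Origin at the centre of its underside, to 1 mm. Loose, 150 g.
- card_pack: White pack of small cards with a brown paper band, lying flat; 84 x 54 mm (long side along x), 16 mm thick plus about 1 mm of band. Origin at the centre of its underside, z up. Loose, 70 g; grasp across its 52 to 54 mm width (along y).
- ink_pad: Closed flat blue tin ink pad, lid fixed shut; 56 (x) x 80 (y, long side) x 17 mm high. Origin at the centre of its underside, z up. Loose, 90 g; grasp across its 56 mm width (along x).
- matchbox: Small closed matchbox lying flat, dark sides; 37 (x) x 56 (y, long side) x 16 mm high, its tray fixed shut. Origin at the centre of its underside (to 1 mm), z up. Loose, 30 g; grasp across its 37 mm width (along x).
- candle: Round tea light in a metal cup, 38 mm across, 15 mm high to the rim (17 mm with the wick), standing wick up. Origin at the centre of its underside, z up. Loose, 20 g.
- clip: Bystander: grey bulldog clip holding a few receipts, lying flat, 50 x 63 x 12 mm; its origin is on its underside, its body lies within 31 mm of it. Loose; leave it where it is.
- stamp: Bystander: rubber stamp with a turned red handle, standing up, 26 x 38 x 70 mm, origin at the centre of its underside. Loose; leave it where it is.
- marker: Bystander: white and black marker pen, 135 mm long (along y), 17 mm thick. Loose; leave it where it is.
- bottle: Bystander: slim amber dropper bottle with a black top, standing, 33 mm across, 102 mm high, origin at the centre of its underside. Loose; leave it where it is.
There are look-alikes about, which are no part of the job. What is shaped like the candle but blue is not meant.

How it is judged:
By the outcome, as a careful person would: the job done as asked, in the order asked, and still so for the second after the job is handed in, with the robot touching nothing.
It also fails if it takes over 120 s, if anything falls off the work surface, if the arm or the gripper's body presses on something with over 40 N, if the wrist force passes 120 N, or if a joint passes its speed limit or range.

### The arm

A 6-joint arm with a two-finger parallel gripper is mounted at the origin on a cart in front of the work surface, level with it; the furniture and walls round the work are solid. World frame = base frame: x ahead of the robot, y to its left, z up, the work surface at z = 0. Lengths are in m, angles in rad, forces in N, time in s.
With the tool pointing down it reaches from about 0.375 to 0.975 m from the base axis. Payload 3.8 kg.
Tool frame: the origin (TCP) lies on the centre line of the jaws, within the pads' length; the fingertips stand 14 mm ahead of it and the grasp point (between the pads) lies 5 mm behind it; z points along the fingers, x is the direction in which the jaws open and shut, and the axes are right-handed (so a half turn about z gives the same grasp; the last joint's range is limited). The gripper opens to 85 mm and grips with 20 to 120 N. Pads are 22 mm wide; open, the fingers measure 114 mm over their backs; the gripper's body (76 mm by 85 mm) begins 54 mm behind the grasp point. The pads swing forward as they close: fully open they stand 13 mm farther back than shut.
Start: joints at [1.298, 0.264, 1.604, -0, 1.274, -0.037], TCP at [0.158, 0.656, 0.245] pointing down, gripper open.
Joint ranges: [-2.63, 2.63], [-0.94, 2.18], [0.31, 2.57], [-1.31, 4.45], [0, 2.66], [-2.55, 2.55]. Speed limits (rad/s): [2.57, 2.57, 3.14, 3.14, 3.14, 3.14].

### API

Orientations are given as a rotation vector (axis times angle).
In Python, from workcell import bot gives the robot as it stands. The module is installed in compiled form; this text tells all that it offers.
- The arm moves only by the tool arm_command, never from a script. Its argument "steps" is one flat list of numbers, 7 for each row, row after row: the shift along the tool's x, y, z in units of 30 mm (1.0 is 30 mm), then the turn, a rotation vector about the tool's x, y, z in units of 6 degrees (1.0 is 6 degrees), then the opening, from 0 (shut) to 1 (fully open). In form: [tx, ty, tz, ax, ay, az, fingers, tx, ty, tz, ax, ay, az, fingers, ...]. A call has 1 to 10 rows; each row shifts and turns the commanded pose from where the row before left it, along the tool's axes as they then stand; what a row does not reach is not made up. A row lasts 1/8 s, in which the tool goes at most 62.5 mm and 10.7 degrees, less where a joint would pass 70% of its speed; a pose out of reach is approached as far as the arm can. A call is refused whole if a number of a shift passes 1 or a number of a turn 1, either way. A call with a gripper value outside its range is refused whole. The fingers move at their own pace and stop on an object; "squeeze" is the grip in N (left out, the last holds). Time passes only in rows, so rows that do not move let the fingers close. It gives the time, the measured TCP pose, the force and the opening at its end, in the units of the state.
- bot.read_state(): the state, without advancing time (a new reading comes with each control period).
- bot.read_camera(name): name is "side" or "top"; returns a dict with "img" (384x512x3 uint8, red, green, blue), "camera_matrix" (3x3 intrinsics, pixels), "k1" (the pictures are not rectified: a ray, as slopes to the right and down, at radius r is drawn at 1 + k1 r^2 times it, then the intrinsics apply), "pose" (4x4, takes a point from camera to world coordinates). Camera axes: x right, y down, z forward; pixel columns grow to the right and rows downward; lengths in m; the calibration is good to about 2 mm. A picture is of the moment at which its call begins. There is no depth.
- bot.finish_job(): hands the job in, once; it reports no verdict.
The state is a dict: "time": time; "q": joint angles; "joint_vel": joint speeds; "joint_torque": joint torques, N m; "tool_pos": TCP position; "tcp_rot": TCP orientation; "wrist_force": force on the tool from outside, world axes, zero at the start; "torque": the same for the moment, N m; "width": opening from 0.0 (shut) to 1.0 (fully open).
Only numpy, scipy, OpenCV 4.12 (cv2) and the standard library are available. Lean on these libraries where they do the work, as an engineer would, in place of code of your own. Each camera call takes 0.05 s, during which the arm holds its last target.

## Working session

There is one attempt and no reset: what is moved stays moved. The work goes in short steps, Python scripts to look and compute and a tool call to move; the robot and the scene stay as the last step left them, time stands still between calls to the robot, and variables do not carry over. Pictures are saved under pics/ and viewed, and the job is handed in when it is done.

Besides the shell and the picture viewer there is one more tool, called after "Emit:" as name(argument=value, ...) on one line, values as JSON. arm_command: Moves the arm, as the interface text tells. Its arguments: {"type":"object","properties":{"steps":{"type":"array","items":{"type":"number"}},"squeeze":{"type":"number"}},"required":["steps"]}

```bash
mkdir -p pics; cat > h.py <<'E'
import numpy as np, cv2
from workcell import bot
from scipy.spatial.transform import Rotation as R
def cam(n,f=None):
    c=bot.read_camera(n)
    if f: cv2.imwrite('pics/'+f,c['img'][:,:,::-1])
    np.savez('last_'+n+'.npz',**c)
    return c
def ld(n):
    d=np.load('last_'+n+'.npz'); return {k:d[k] for k in d}
def ray(c,uv):
    K=c['camera_matrix']; k1=float(c['k1'])
    p=cv2.undistortPoints(np.array(uv,float).reshape(-1,1,2),K,np.array([k1,0,0,0.])).reshape(-1,2)
    d=np.c_[p,np.ones(len(p))]@c['pose'][:3,:3].T
    return c['pose'][:3,3],d
def plane(c,uv,z):
    o,d=ray(c,uv); t=(z-o[2])/d[:,2]
    return o+d*t[:,None]
def proj(c,P):
    P=np.atleast_2d(P); T=np.linalg.inv(c['pose'])
    r,_=cv2.Rodrigues(T[:3,:3])
    return cv2.projectPoints(P.astype(float),r,T[:3,3],c['camera_matrix'],np.array([float(c['k1']),0,0,0.]))[0].reshape(-1,2)
E
python3 - <<'E'
from h import *
for n in('top','side'):
    c=cam(n,n+'0.png'); print(c['camera_matrix'],c['k1'],c['pose'].round(3))
print(bot.read_state())
E
```

```text
[[474.79070316   0.         254.61079046]
 [  0.         474.79070316 188.54407235]
 [  0.           0.           1.        ]] -0.19675600628006099 [[ 0.351 -0.787  0.507 -0.352]
 [-0.936 -0.298  0.185 -0.318]
 [ 0.006 -0.54  -0.842  1.426]
 [ 0.     0.     0.     1.   ]]
[[372.92379726   0.         257.22142251]
 [  0.         372.92379726 190.87942447]
 [  0.           0.           1.        ]] -0.0903606687973551 [[-0.956 -0.109  0.271  0.207]
 [-0.292  0.393 -0.872  0.979]
 [-0.012 -0.913 -0.408  0.488]
 [ 0.     0.     0.     1.   ]]
{'time': 0.1, 'q': array([ 1.29809497e+00,  2.64685358e-01,  1.60525046e+00, -1.41785287e-05,
        1.27371951e+00, -3.68883861e-02]), 'joint_vel': array([-0.00154301, -0.00274211, -0.00160865, -0.0005069 , -0.00098931,
        0.00017316]), 'joint_torque': array([ 1.01782509e-03, -5.16695881e+01, -3.68592954e+01,  1.27375392e-04,
        6.08845032e-03, -1.87504207e-05]), 'tool_pos': array([0.15752769, 0.65569907, 0.24407439]), 'tcp_rot': array([ 2.4663654 ,  1.9439471 , -0.00260331]), 'wrist_force': array([1.11495138, 0.20045982, 0.68229018]), 'torque': array([-0.0028896 ,  0.02887918, -0.02872483]), 'width': 1.0020146936686574}
```

View pics/top0.png

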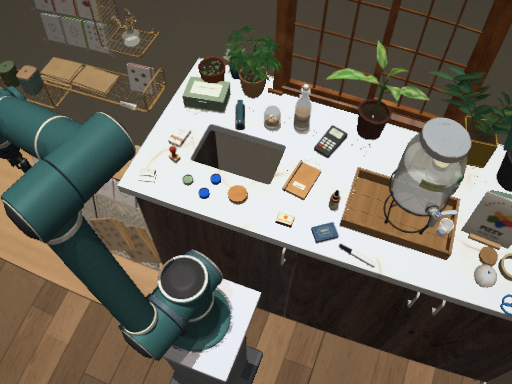

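View pics/side0.png

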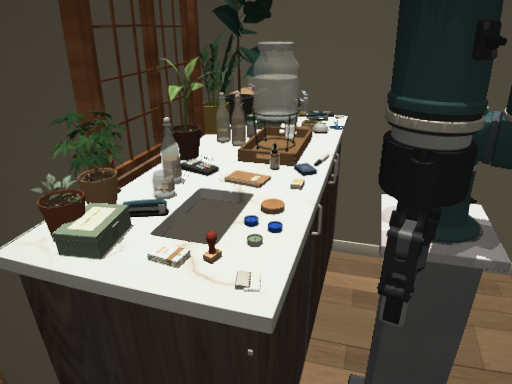

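```bash
python3 - <<'E'
from h import *
t=ld('top')['img'][:,:,::-1]; s=ld('side')['img'][:,:,::-1]
def crop(i,x,y,w,h,k,f): cv2.imwrite('pics/'+f,cv2.resize(i[y:y+h,x:x+w],None,fx=k,fy=k,interpolation=cv2.INTER_CUBIC))
crop(t,130,115,130,100,6,'t1.png'); crop(t,260,150,130,120,5,'t2.png')
crop(s,140,190,160,110,5,'s1.png'); crop(s,210,130,130,90,6,'s2.png')
E
```

```text
(no output)
```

View pics/t1.png

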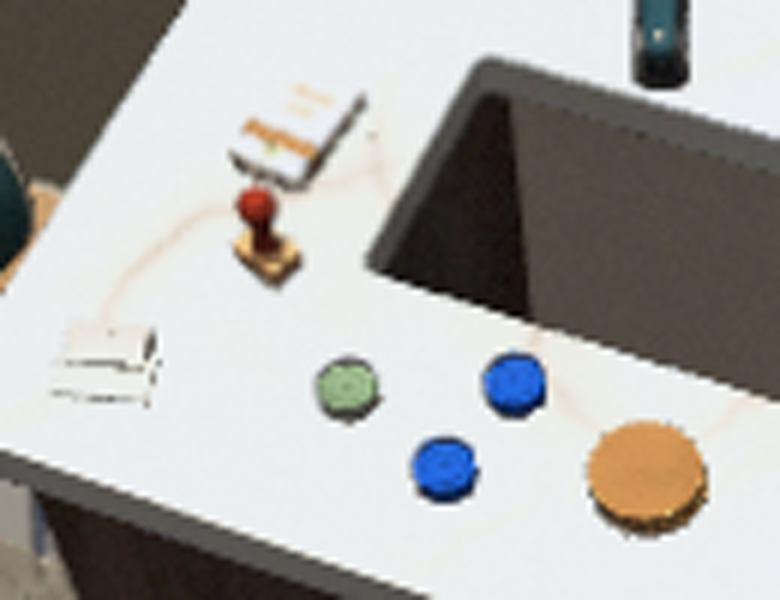

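View pics/t2.png

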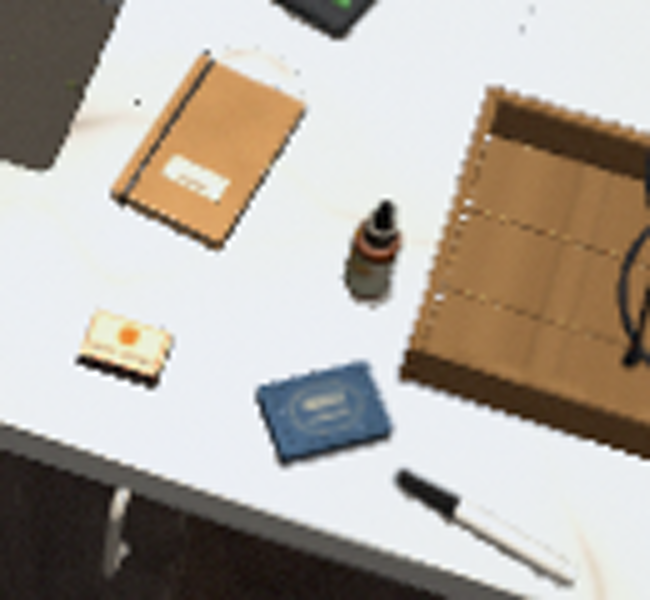

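View pics/s1.png

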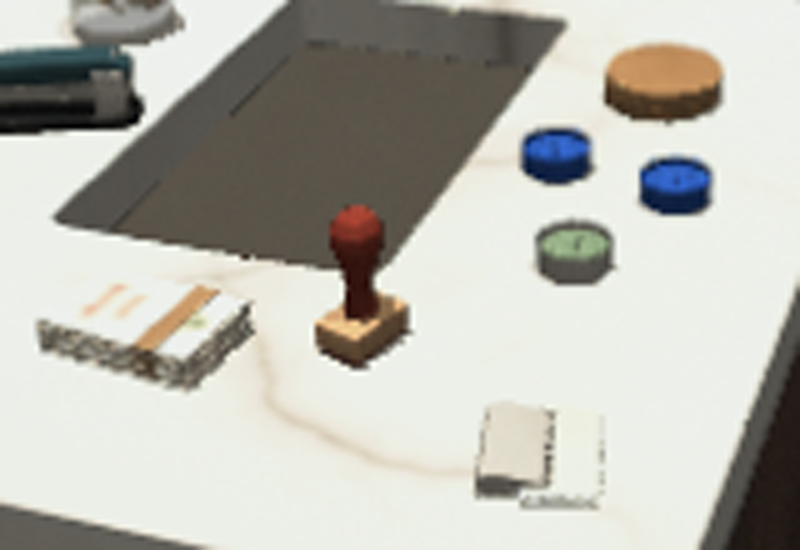

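View pics/s2.png

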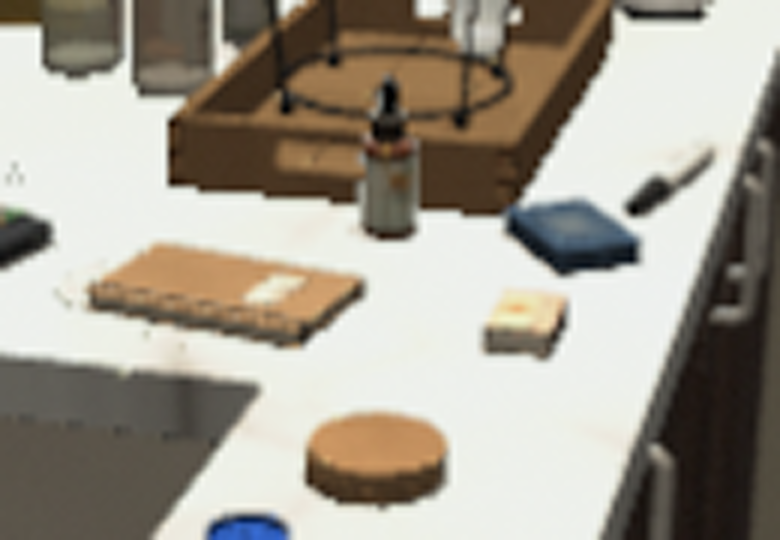

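```bash
cat >> h.py <<'E'
def crop(c,x,y,w,h,k,f):
    i=c['img'][y:y+h,x:x+w,::-1]
    o=cv2.resize(i,None,fx=k,fy=k,interpolation=cv2.INTER_CUBIC)
    for a in range(0,w,5):
        cv2.line(o,(a*k,0),(a*k,8 if a%10 else 16),(0,0,255),2)
        if a%10==0: cv2.putText(o,str(x+a),(a*k+2,28),0,.4,(0,0,255),1)
    for a in range(0,h,5):
        cv2.line(o,(0,a*k),(8 if a%10 else 16,a*k),(0,0,255),2)
        if a%10==0: cv2.putText(o,str(y+a),(2,a*k+12),0,.4,(0,0,255),1)
    cv2.imwrite('pics/'+f,o)
E
python3 - <<'E'
from h import *
t=ld('top'); s=ld('side')
def m(c,lo,hi,box,z,name):
    x,y,w,h=box
    k=4
    im=cv2.resize(c['img'][y:y+h,x:x+w],None,fx=k,fy=k,interpolation=cv2.INTER_CUBIC)
    hsv=cv2.cvtColor(im,cv2.COLOR_RGB2HSV)
    mk=cv2.inRange(hsv,np.array(lo),np.array(hi))
    cs,_=cv2.findContours(mk,cv2.RETR_EXTERNAL,cv2.CHAIN_APPROX_NONE)
    cs=max(cs,key=cv2.contourArea)[:,0]
    uv=(cs+.5)/k-.5+[x,y]
    P=plane(c,uv,z)[:,:2]
    r=cv2.minAreaRect((P*1000).astype(np.float32))
    e=cv2.fitEllipse((P*1000).astype(np.float32))
    bx=cv2.boxPoints(r)/1000
    print(name,'rect',np.round(r[0],1),np.round(r[1],1),round(r[2],1),'ell',np.round(e[0],1),np.round(e[1],1))
m(t,(5,100,150),(25,255,255),(224,180,28,28),.019,'coasters t')
m(s,(5,80,130),(25,255,255),(258,196,32,22),.019,'coasters s')
m(t,(35,40,110),(85,255,255),(180,172,16,16),.014,'candle t')
m(s,(35,30,90),(85,255,255),(244,230,24,20),.014,'candle s')
m(t,(5,80,120),(25,255,255),(280,158,45,45),.012,'notebook t')
m(s,(5,60,130),(25,255,255),(222,165,52,25),.012,'notebook s')
m(t,(95,80,70),(120,255,255),(308,218,35,30),.017,'ink t')
m(s,(95,60,60),(120,255,255),(290,160,35,20),.017,'ink s')
m(t,(5,15,190),(35,255,255),(270,206,35,22),.016,'match t')
m(s,(5,15,190),(35,255,255),(286,174,24,20),.016,'match s')
crop(t,165,120,35,30,20,'c1.png');crop(s,142,240,55,32,14,'c2.png')
crop(t,270,206,35,26,20,'c3.png');crop(s,286,170,32,22,20,'c4.png')
E
```

```text
coasters t rect [456.7  41. ] [65.5 66.1] 33.2 ell [456.7  41.1] [64.7 66.3]
coasters s rect [451.6  49.9] [65.1 65.3] 15.5 ell [451.4  50.2] [64.6 65.7]
candle t rect [451.4 231.2] [30.9 33.5] 26.9 ell [451.2 231.3] [31.6 34.4]
candle s rect [446.1 238.9] [35. 32.] 8.8 ell [446.  238.8] [31.9 34.7]
notebook t rect [ 598.3 -151.9] [ 89.1 141.7] 80.4 ell [ 596.6 -153. ] [ 94.5 171.6]
notebook s rect [ 591.9 -138.9] [ 91.3 138.7] 80.5 ell [ 591.6 -139.4] [ 96.6 171.4]
ink t rect [ 418.7 -287.7] [55.8 78.6] 35.3 ell [ 419. -288.] [61.9 91.4]
ink s rect [ 416.8 -272.5] [53.3 85.3] 36.2 ell [ 415.8 -269.8] [60.2 86.1]
match t rect [ 422.7 -147. ] [39.4 59.3] 1.5 ell [ 422.7 -145.4] [41.1 67.5]
match s rect [ 416.6 -140.6] [63.4 38.9] 88.7 ell [ 417.5 -141.6] [44.3 64.6]
```

View pics/c1.png

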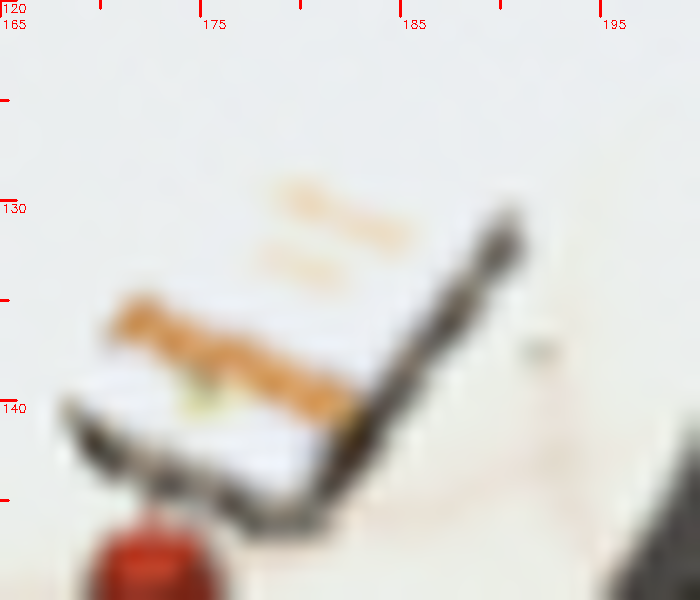

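View pics/c2.png

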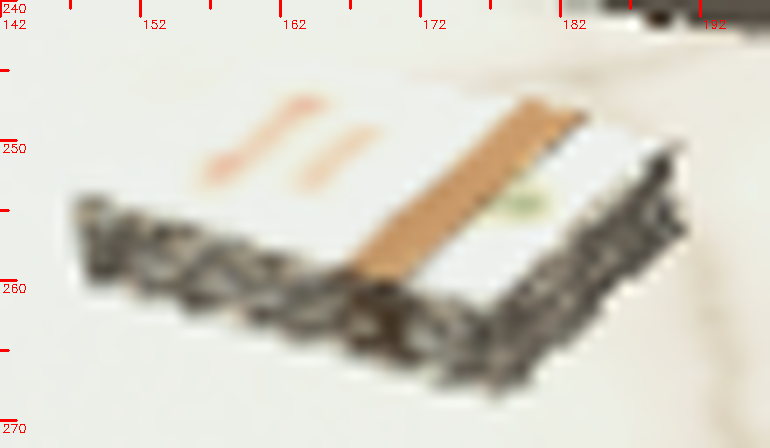

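View pics/c3.png

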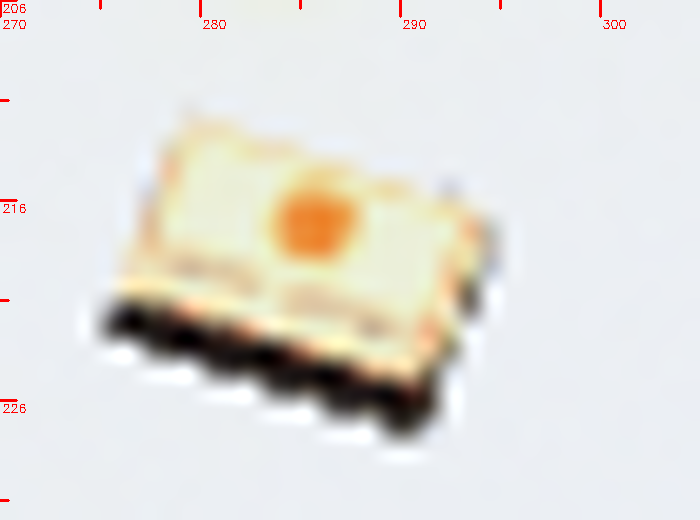

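View pics/c4.png

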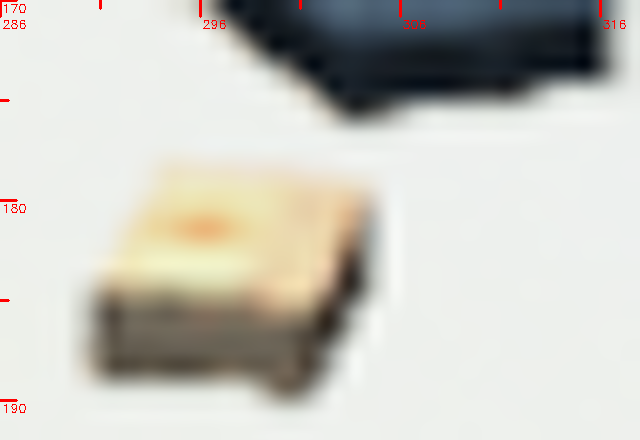

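```bash
python3 - <<'E'
from h import *
t=ld('top'); s=ld('side')
def q(c,l,z,n):
    P=plane(c,l,z)*1000; print(n,P[:,:2].round(1).tolist())
    if len(l)==3:
        a,b,d=P[:,:2]; print('  ctr',((a+d)/2).round(1),'len',np.linalg.norm(a-b).round(1),np.linalg.norm(d-b).round(1),'ang',np.degrees(np.arctan2(*(a-b)[::-1])).round(1),np.degrees(np.arctan2(*(d-b)[::-1])).round(1))
q(t,[(167.8,139.6),(179.5,144),(190,130.3)],.016,'cards t')
q(s,[(147.2,253.7),(176.3,261.3),(190.1,249.9)],.016,'cards s')
# matchbox corners
f=lambda x,y,X,Y,k:(x+X/k-.5,y+Y/k-.5)
q(t,[f(270,206,112,298,20),f(270,206,415,375,20),f(270,206,490,215,20)],.016,'match t')
q(s,[f(286,170,375,190,20),f(286,170,300,318,20),f(286,170,100,290,20)],.016,'match s')
q(t,[f(130,115,268,262,6)],.0,'stamp t'); q(s,[f(140,190,362,340,5)],0.,'stamp s')
q(t,[f(260,150,368,290,5)],.0,'bottle t'); q(s,[f(210,130,388,222,6)],0.,'bottle s')
q(s,[f(140,190,x,y,5) for x,y in((475,495),(600,505),(605,410),(490,400))],0.,'clip s')
q(t,[f(130,115,x,y,6) for x,y in((50,400),(150,405),(155,325),(65,320))],0.,'clip t')
q(t,[f(260,150,400,485,5),f(260,150,572,578,5)],0.,'marker t')
q(t,[f(130,115,370,265,6),f(130,115,490,60,6),f(130,115,780,400,6)],0.,'sink t')
q(s,[f(140,190,390,270,5),f(140,190,55,215,5)],0.,'sink s')
for n,z,l in(('coaster',.019,[(456.7,41),(451.5,50)]),('candle',.014,[(451.3,231),(446,238.9)])):
    A=np.r_[l[0],z*1000]/1000;B=np.r_[l[1],z*1000]/1000
    oa,ob=t['pose'][:3,3],s['pose'][:3,3];da=A-oa;db=B-ob;da/=np.linalg.norm(da);db/=np.linalg.norm(db)
    M=np.c_[da,-db];k=np.linalg.lstsq(M,ob-oa,rcond=None)[0]
    pa=oa+da*k[0];pb=ob+db*k[1];print(n,(pa*1000).round(1),(pb*1000).round(1))
Rm=R.from_rotvec(bot.read_state()['tcp_rot']).as_matrix();print(Rm.round(3),np.degrees(np.arctan2(Rm[1,0],Rm[0,0])))
E
```

```text
cards t [[587.4, 377.9], [583.8, 326.4], [658.7, 317.4]]
  ctr [623.  347.6] len 51.6 75.4 ang 86.0 -6.9
cards s [[660.5, 374.0], [581.7, 381.6], [572.8, 331.3]]
  ctr [616.7 352.7] len 79.2 51.1 ang -5.5 -100.1
match t [[401.9, -118.9], [405.9, -171.7], [439.8, -174.0]]
  ctr [ 420.8 -146.4] len 53.0 34.0 ang 94.4 -3.8
match s [[398.2, -164.5], [400.0, -107.9], [433.3, -110.6]]
  ctr [ 415.7 -137.6] len 56.7 33.4 ang -91.8 -4.6
stamp t [[526.6, 323.3]]
stamp s [[522.4, 324.0]]
bottle t [[530.5, -290.2]]
bottle s [[535.9, -295.9]]
clip s [[434.1, 414.0], [383.5, 405.8], [399.7, 344.1], [450.1, 351.1]]
clip t [[386.0, 403.5], [404.6, 344.0], [458.6, 368.2], [442.1, 423.0]]
marker t [[392.0, -351.5], [365.8, -478.0]]
sink t [[547.0, 262.3], [726.1, 258.8], [542.7, -10.9]]
  ctr [544.9 125.7] len 179.2 326.1 ang 178.9 -124.2
sink s [[533.1, 264.3], [721.8, 264.2]]
coaster [457.8  41.5  17.1] [453.7  41.6  14.8]
candle [452.5 231.8  11.9] [448.2 232.    9.6]
[[ 0.234  0.972 -0.001]
 [ 0.972 -0.234 -0.002]
 [-0.002 -0.    -1.   ]] 76.48915429752569
```

```bash
cat >> h.py <<'E'
def go(x,y,z,psi=None,st=None):
    """report: turn rows (units) and then shift (units) in tool axes after the turn"""
    st=st or bot.read_state(); p=st['tool_pos']; M=R.from_rotvec(st['tcp_rot']).as_matrix()
    cur=np.degrees(np.arctan2(M[1,0],M[0,0])); psi=cur if psi is None else psi
    tilt=np.degrees(np.arccos(-M[2,2])); 
    d=np.array([x,y,z])-p*1000; a=np.radians(psi)
    X=np.array([np.cos(a),np.sin(a)]);Y=np.array([np.sin(a),-np.cos(a)])
    print('t',st['time'],'pos',(p*1000).round(1),'psi',cur.round(1),'tilt',tilt.round(2),'w',st['width'],'F',st['wrist_force'].round(1))
    print('turn az',(-((psi-cur+180)%360-180)/6).round(2),'shift',(np.array([d[:2]@X,d[:2]@Y,-d[2]])/30).round(2))
E
python3 -c "
from h import *
go(620,350,150,84)"
```

```text
t 0.1 pos [157.5 655.7 244.1] psi 76.5 tilt 0.12 w 1.0020146936686574 F [1.1 0.2 0.7]
turn az -1.25 shift [-8.52 16.4   3.14]
```

Emit:
arm_command(steps=[-0.5,0.97,0,0,0,-0.62,1,-0.5,0.97,0,0,0,-0.62,1,-0.5,0.97,0,0,0,0,1,-0.5,0.97,0,0,0,0,1,-0.5,0.97,0,0,0,0,1,-0.5,0.97,0,0,0,0,1,-0.5,0.97,0,0,0,0,1,-0.5,0.97,0,0,0,0,1])

```text
time: 1.1
tool_pos: [0.3733, 0.5063, 0.2446]
tcp_rot: [2.336, 2.101, -0.002]
wrist_force: [0.3, -0.1, -0.6]
width: 1.003
```

```bash
python3 -c "
from h import *
go(620,350,150,84)"
```

```text
t 1.1 pos [373.3 506.3 244.6] psi 83.9 tilt 0.06 w 1.0028295813585562 F [ 0.3 -0.1 -0.6]
turn az -0.01 shift [-4.32  8.72  3.15]
```

Emit:
arm_command(steps=[-0.48,0.97,0.1,0,0,0,1,-0.48,0.97,0.1,0,0,0,1,-0.48,0.97,0.2,0,0,0,1,-0.48,0.97,0.3,0,0,0,1,-0.48,0.97,0.4,0,0,0,1,-0.48,0.97,0.4,0,0,0,1,-0.48,0.97,0.5,0,0,0,1,-0.48,0.97,0.5,0,0,0,1,-0.48,0.96,0.6,0,0,0,1,0,0,0,0,0,0,1])

```text
time: 2.35
tool_pos: [0.6193, 0.3482, 0.1491]
tcp_rot: [-2.338, -2.097, 0.007]
wrist_force: [-0.3, 0.1, -0.5]
width: 0.998
```

```bash
python3 -c "
from h import *
go(620,350,150,84)
t=cam('top','top1.png');s=cam('side','side1.png')
p=bot.read_state()['tool_pos']
print(proj(t,p),proj(s,p))
u=proj(t,p)[0].astype(int);crop(t,u[0]-40,u[1]-30,80,60,10,'t3.png')
u=proj(s,p)[0].astype(int);crop(s,u[0]-50,u[1]-35,100,75,8,'s3.png')
"
```

```text
t 2.35 pos [619.3 348.2 149.1] psi 83.8 tilt 0.27 w 0.998437766419559 F [-0.3  0.1 -0.5]
turn az -0.04 shift [ 0.06  0.02 -0.03]
[[173.14002315 111.87032967]] [[161.4368369  197.92371278]]
```

View pics/t3.png

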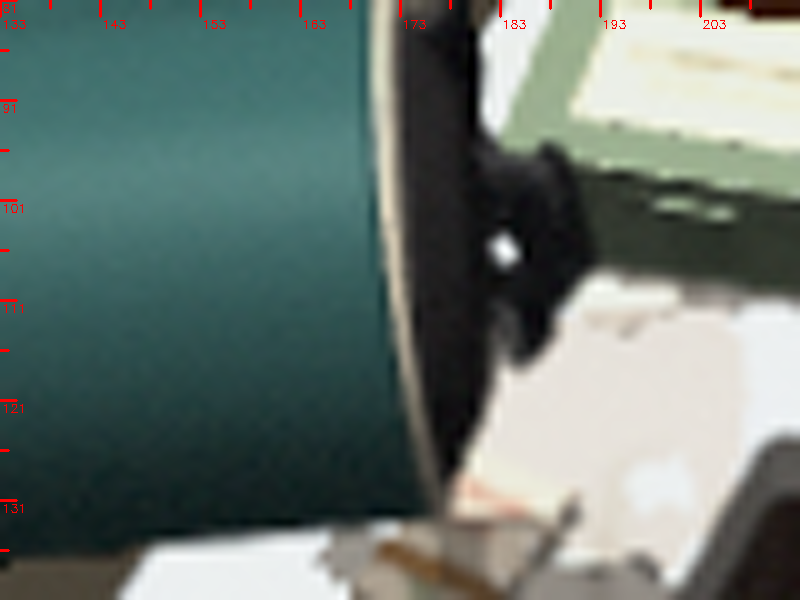

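View pics/s3.png

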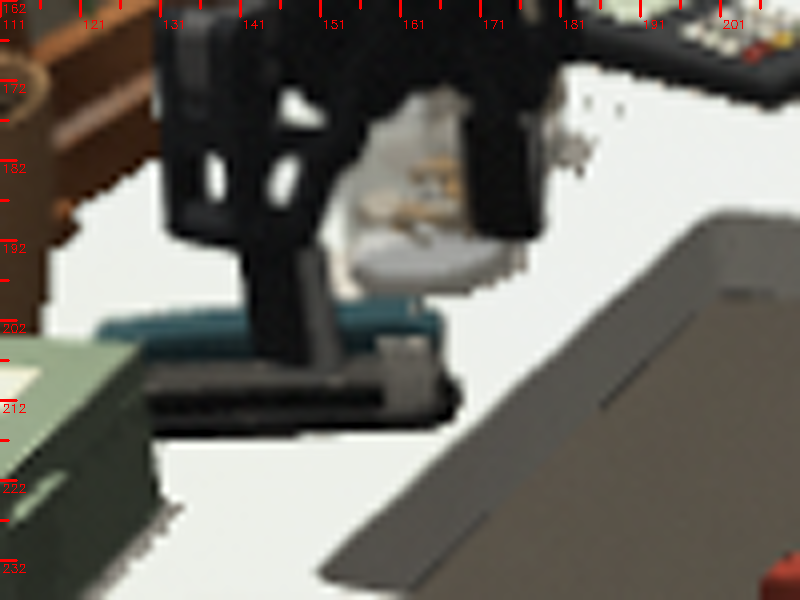

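```bash
python3 -c "
from h import *
t=ld('top');print(plane(t,[(183,105),(184,107),(225,111)],0).round(3))
go(618,350,15,84)"
```

```text
[[0.782 0.408 0.   ]
 [0.773 0.4   0.   ]
 [0.811 0.235 0.   ]]
t 2.45 pos [618.7 350.4 151.4] psi 83.9 tilt 0.11 w 1.0012862997677636 F [-0.4  0.7  0.1]
turn az -0.02 shift [-0.01 -0.02  4.55]
```

Emit:
arm_command(steps=[0,0,1,0,0,0,1,0,0,1,0,0,0,1,0,0,1,0,0,0,1,0,0,0.8,0,0,0,1,0,0,0.4,0,0,0,1,0,0,0.3,0,0,0,1,0,0,0,0,0,0,1])

```text
time: 3.32
tool_pos: [0.619, 0.351, 0.0174]
tcp_rot: [-2.336, -2.101, -0.0]
wrist_force: [-0.3, -0.6, 0.3]
width: 0.999
```

```bash
python3 -c "
from h import *
go(618,350,15,84)
s=cam('side')
crop(s,120,215,80,60,10,'s4.png')"
```

```text
t 3.325 pos [619.  351.   17.4] psi 83.9 tilt 0.0 w 0.9986337160777758 F [-0.3 -0.6  0.3]
turn az -0.01 shift [-0.04 -0.03  0.08]
```

View pics/s4.png

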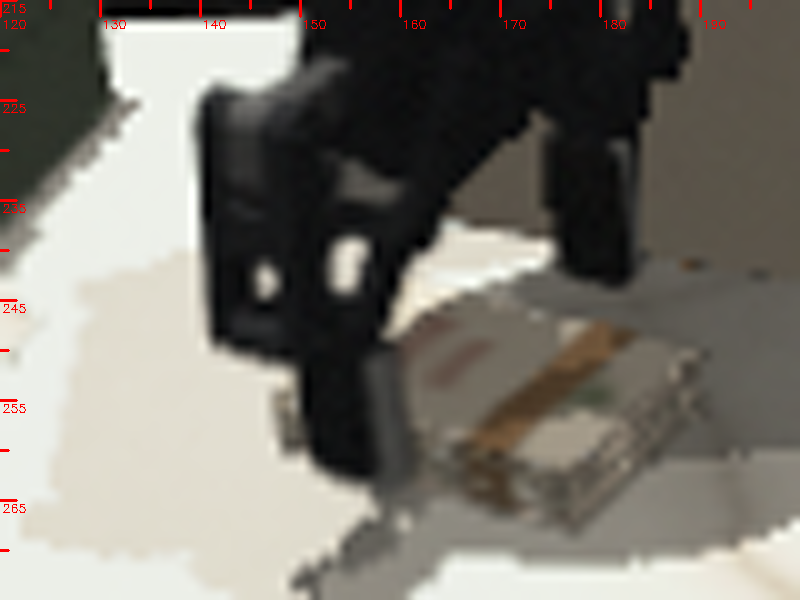

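```bash
python3 -c "
from h import *
s=ld('side')
p=np.array([.619,.351,.0174]);a=np.radians(83.9);X=np.array([np.cos(a),np.sin(a),0]);Y=np.array([np.sin(a),-np.cos(a),0])
for sgn in(1,-1):
  for d in (.0425,.057):
    print(sgn,d,proj(s,[p+sgn*d*X+w*Y+[0,0,-.001] for w in(-.011,0,.011)]).round(1).tolist())
"
```

```text
1 0.0425 [[161.0, 262.0], [157.0, 260.9], [152.9, 259.8]]
1 0.057 [[157.0, 265.6], [152.9, 264.4], [148.9, 263.3]]
-1 0.0425 [[182.4, 243.0], [178.6, 242.1], [174.7, 241.1]]
-1 0.057 [[185.8, 240.1], [181.9, 239.1], [178.1, 238.2]]
```

Emit:
arm_command(steps=[0,0,0.08,0,0,0,1,0,0,0,0,0,0,0.3,0,0,0,0,0,0,0.3,0,0,0,0,0,0,0.3,0,0,0,0,0,0,0.3,0,0,0,0,0,0,0.3], squeeze=35)

```text
time: 4.12
tool_pos: [0.6196, 0.3509, 0.0155]
tcp_rot: [2.336, 2.1, 0.002]
wrist_force: [0.4, -0.9, 3.6]
width: 0.596
```

```bash
python3 -c "
from h import *
go(597,-150,150,80.4)
s=cam('side')
crop(s,120,215,80,60,10,'s5.png')"
```

```text
t 4.125 pos [619.6 350.9  15.5] psi 83.9 tilt 0.06 w 0.5956008620062015 F [ 0.4 -0.9  3.6]
turn az 0.59 shift [-16.59   2.04  -4.48]
```

View pics/s5.png

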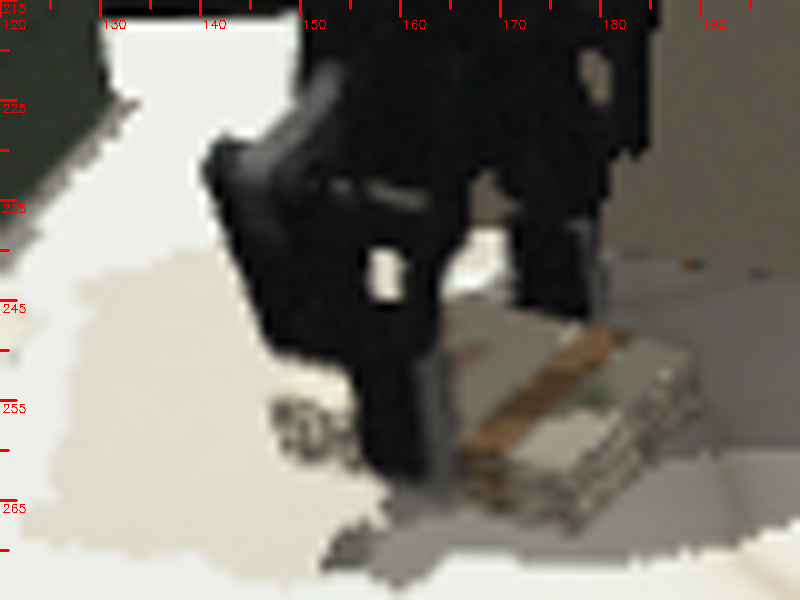

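Emit:
arm_command(steps=[0,0,-0.5,0,0,0,0.3,0,0,-1,0,0,0,0.3,0,0,-1,0,0,0.59,0.3,-0.5,0.06,-1,0,0,0,0.3,-0.98,0.12,-0.5,0,0,0,0.3,-0.98,0.12,-0.5,0,0,0,0.3,-0.98,0.12,0,0,0,0,0.3,-0.98,0.12,0,0,0,0,0.3,-0.98,0.12,0,0,0,0,0.3,-0.98,0.12,0,0,0,0,0.3])

```text
time: 5.42
tool_pos: [0.6097, 0.1571, 0.1501]
tcp_rot: [-2.399, -2.028, 0.001]
wrist_force: [0.6, -0.2, -0.2]
width: 0.602
```

```bash
python3 -c "
from h import *
go(597,-150,150,80.4)
go(596,-145,110,80.4)
"
```

```text
t 5.425 pos [609.7 157.1 150.1] psi 80.4 tilt 0.03 w 0.6015172000430165 F [ 0.6 -0.2 -0.2]
turn az 0.0 shift [-10.16   1.29   0.  ]
t 5.425 pos [609.7 157.1 150.1] psi 80.4 tilt 0.03 w 0.6015172000430165 F [ 0.6 -0.2 -0.2]
turn az 0.0 shift [-10.     1.23   1.34]
```

Emit:
arm_command(steps=[-1,0.12,0,0,0,0,0.3,-1,0.12,0,0,0,0,0.3,-1,0.12,0,0,0,0,0.3,-1,0.12,0,0,0,0,0.3,-1,0.12,0,0,0,0,0.3,-1,0.12,0.2,0,0,0,0.3,-1,0.12,0.3,0,0,0,0.3,-1,0.12,0.3,0,0,0,0.3,-1,0.12,0.3,0,0,0,0.3,-1,0.12,0.2,0,0,0,0.3])

```text
time: 6.68
tool_pos: [0.5949, -0.1445, 0.1106]
tcp_rot: [-2.399, -2.027, 0.001]
wrist_force: [0.2, 0.9, -0.7]
width: 0.601
```

```bash
python3 -c "
from h import *
t=cam('top','top2.png');s=cam('side','side2.png')
go(597,-150,150,80.4)
p=bot.read_state()['tool_pos']
print(proj(t,p),proj(s,p))
crop(t,250,110,90,100,7,'t6.png')
crop(s,200,100,90,90,7,'s6.png')
"
```

```text
t 6.775 pos [ 594.6 -146.1  110.2] psi 80.2 tilt 0.11 w 0.5957080175902868 F [ 0.5  0.4 -1.3]
turn az -0.03 shift [-0.11  0.1  -1.33]
[[302.29344429 163.25073017]] [[245.95613013 148.90433037]]
```

View pics/t6.png

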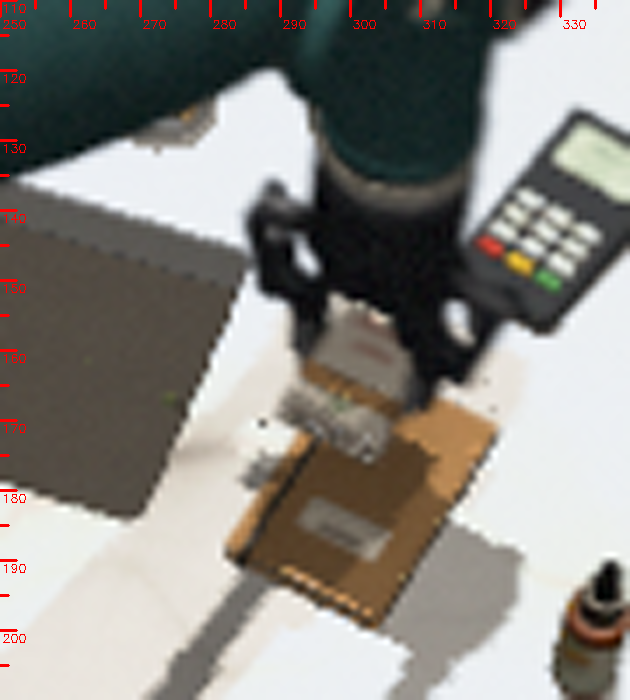

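View pics/s6.png

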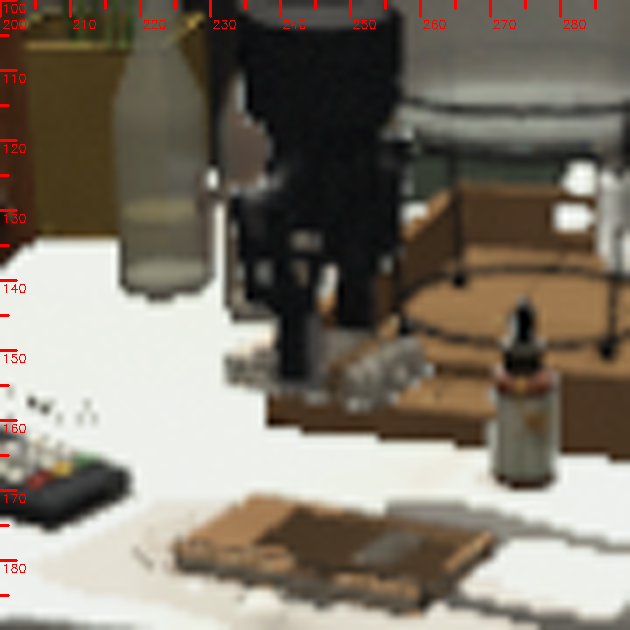

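```bash
python3 -c "
from h import *
t=ld('top');s=ld('side')
f=lambda x,y,X,Y,k:(x+X/k-.5,y+Y/k-.5)
r=lambda c,l,z:(plane(c,l,z)[:,:2]*1000).round(1).tolist()
print('t top',r(t,[f(250,110,X,Y,7) for X,Y in((300,380),(393,415))],.1107))
print('t bot',r(t,[f(250,110,X,Y,7) for X,Y in((278,418),(372,460))],.0947))
# side: bottom left corner, front bottom corner, right bottom ; 
print('s bot',r(s,[f(200,100,X,Y,7) for X,Y in((228,382),(352,410),(432,370))],.0947))
print('s top',r(s,[f(200,100,X,Y,7) for X,Y in((228,355),(340,380),(415,338))],.1107))
print('nb t',r(t,[f(250,110,X,Y,7) for X,Y in((228,548),(378,622),(497,425))],.012))
print('nb s',r(s,[f(200,100,X,Y,7) for X,Y in((178,548),(425,595),(492,537),(255,497))],.012))
p=np.array([594.6,-146.1]);a=np.radians(-9.8);L=np.array([np.cos(a),np.sin(a)]);W=np.array([-L[1],L[0]])
for n,x,y in(('-+',-42,26.5),('--',-42,-26.5),('++',42,26.5)):print('exp',n,(p+x*L+y*W).round(1))
"
```

```text
t top [[579.9, -115.0], [576.2, -163.7]]
t bot [[565.6, -109.5], [558.2, -160.2]]
s bot [[637.3, -126.9], [567.5, -103.3], [548.6, -169.3]]
s top [[633.9, -119.6], [571.2, -97.7], [556.4, -167.4]]
nb t [[537.2, -98.0], [522.2, -182.5], [659.2, -204.9]]
nb s [[661.7, -113.7], [529.1, -89.6], [518.1, -167.8], [649.2, -189.0]]
exp -+ [ 557.7 -112.8]
exp -- [ 548.7 -165.1]
exp ++ [ 640.5 -127.1]
```

```bash
python3 -c "
from h import *
go(591,-147,36,80.4)
"
```

```text
t 6.775 pos [ 594.6 -146.1  110.2] psi 80.2 tilt 0.11 w 0.5957080175902868 F [ 0.5  0.4 -1.3]
turn az -0.03 shift [-0.05 -0.11  2.47]
```

Emit:
arm_command(steps=[-0.05,-0.11,0.8,0,0,0,0.3,0,0,0.8,0,0,0,0.3,0,0,0.5,0,0,0,0.3,0,0,0.35,0,0,0,0.3,0,0,0,0,0,0,0.3])

```text
time: 7.4
tool_pos: [0.5917, -0.1442, 0.0368]
tcp_rot: [-2.398, -2.027, 0.001]
wrist_force: [0.2, -0.9, -0.8]
width: 0.598
```

```bash
python3 -c "
from h import *
t=cam('top','top3.png');s=cam('side','side3.png')
go(591,-147,36,80.4)
crop(t,265,140,70,65,10,'t7.png')
crop(s,210,140,80,60,10,'s7.png')
"
```

```text
t 7.5 pos [ 592.8 -144.6   38. ] psi 80.4 tilt 0.06 w 0.5982717199094758 F [ 0.7 -0.3 -0.7]
turn az -0.0 shift [-0.09 -0.04  0.07]
```

View pics/t7.png

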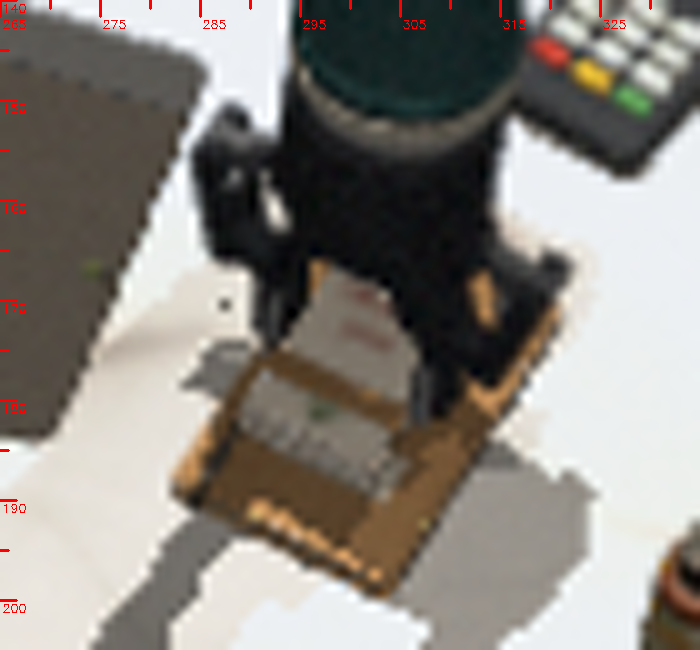

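View pics/s7.png

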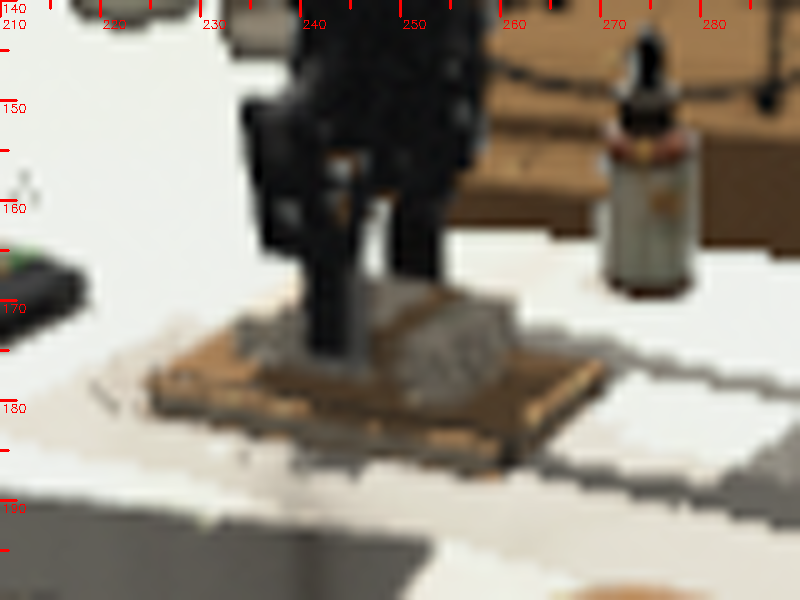

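```bash
cat >> h.py <<'E'
def F(x,y,k,l): return [(x+X/k-.5,y+Y/k-.5) for X,Y in l]
E
python3 -c "
from h import *
t=ld('top');s=ld('side')
def rel(c,cards,zc,nb,zn,n):
    C=plane(c,cards,zc)[:,:2]*1000;N=plane(c,nb,zn)[:,:2]*1000
    a=np.radians(-9.6);L=np.array([np.cos(a),np.sin(a)]);W=np.array([-L[1],L[0]])
    print(n,'cards LW',np.c_[C@L,C@W].round(1).tolist(),'nb LW',np.c_[N@L,N@W].round(1).tolist())
rel(t,F(265,140,10,[(235,427),(378,495)]),.0225,F(265,140,10,[(175,487),(385,590),(560,310)]),.012,'top')
rel(s,F(210,140,10,[(240,345),(408,400),(515,330)]),.0225,F(210,140,10,[(150,382),(505,462),(605,370)]),.012,'side')
rel(s,F(210,140,10,[(402,345),(515,285)]),.0385,[],.012,'side top') if 0 else None
p=np.array([592.8,-144.6]);a=np.radians(-9.6);L=np.array([np.cos(a),np.sin(a)]);W=np.array([-L[1],L[0]]);print(p@L,p@W)
"
```

```text
top cards LW [[571.2, -16.8], [571.4, -73.8]] nb LW [[544.4, -7.7], [543.9, -91.6], [683.0, -92.7]]
side cards LW [[648.7, -21.6], [573.7, -1.9], [569.7, -73.7]] nb LW [[673.2, -1.8], [532.9, 9.0], [537.1, -77.0]]
608.6132115505437 -43.7145139070896
```

Emit:
arm_command(steps=[-0.13,0,0.05,0,0,0,0.3,0,0,0.1,0,0,0,0.3,0,0,0.1,0,0,0,0.3,0,0,0.03,0,0,0,0.3,0,0,0,0,0,0,0.3])

```text
time: 8.12
tool_pos: [0.5914, -0.1484, 0.0288]
tcp_rot: [-2.4, -2.027, 0.0]
wrist_force: [-0.6, 0.2, -1.2]
width: 0.596
```

```bash
python3 -c "
from h import *
t=cam('top','top4.png');s=cam('side','side4.png')
go(591,-147,28,80.4)
crop(t,265,140,70,65,10,'t8.png')
crop(s,210,140,80,60,10,'s8.png')
"
```

```text
t 8.225 pos [ 591.5 -148.5   29. ] psi 80.4 tilt 0.0 w 0.5961783249618662 F [-0.5  0.7 -0.6]
turn az -0.0 shift [ 0.05 -0.03  0.03]
```

View pics/t8.png

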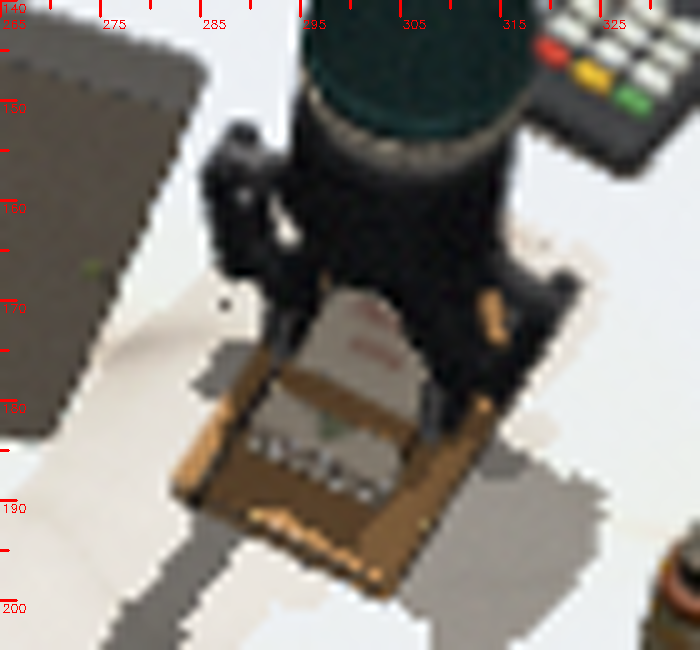

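View pics/s8.png

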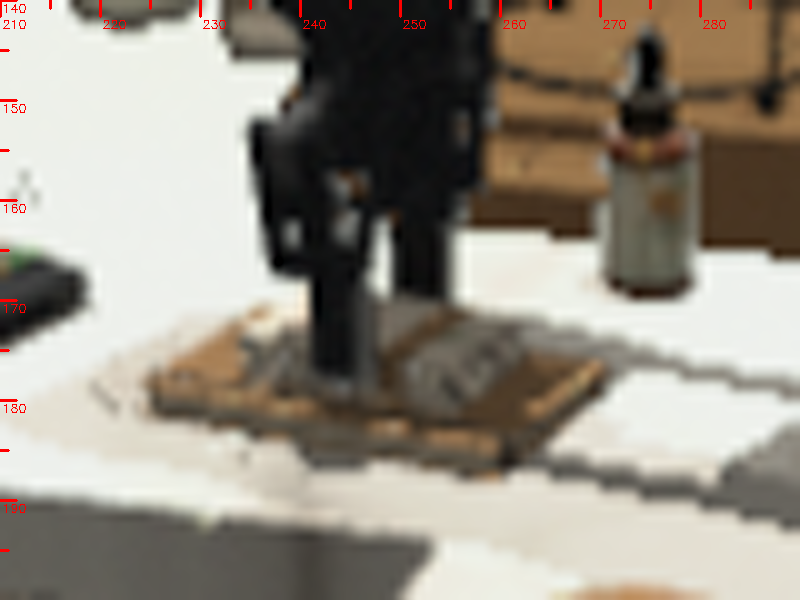

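```bash
cat >> h.py <<'E'
def lw(c,pts,z,n,ang=-9.6):
    C=plane(c,pts,z)[:,:2]*1000; a=np.radians(ang);L=np.array([np.cos(a),np.sin(a)]);W=np.array([-L[1],L[0]])
    print(n,np.c_[C@L,C@W].round(1).tolist())
E
python3 -c "
from h import *
t=ld('top');s=ld('side')
lw(t,F(265,140,10,[(245,447),(385,502)]),.0135,'cards bot t')
lw(t,F(265,140,10,[(175,487),(385,590),(265,345),(490,405)]),.012,'nb t')
lw(s,F(210,140,10,[(240,370),(425,410),(525,345)]),.0135,'cards bot s')
lw(s,F(210,140,10,[(152,372),(505,442),(605,362)]),.012,'nb s')
"
```

```text
cards bot t [[571.0, -21.6], [575.6, -75.3]]
nb t [[544.4, -7.7], [543.9, -91.6], [614.6, -6.8], [632.6, -89.0]]
cards bot s [[648.8, -21.1], [574.9, -15.9], [570.5, -83.1]]
nb s [[677.3, -10.0], [540.2, -5.8], [540.2, -83.7]]
```

Emit:
arm_command(steps=[0.02,-0.06,0,0,0,0,0.3,0,0,0.04,0,0,0,0.3,0,0,0,0,0,0,0.3])

```text
time: 8.6
tool_pos: [0.5897, -0.1475, 0.0277]
tcp_rot: [-2.4, -2.028, 0.0]
wrist_force: [0.8, 0.5, -1.2]
width: 0.6
```

Emit:
arm_command(steps=[0,0,0.03,0,0,0,0.3,0,0,0,0,0,0,0.3])

```text
time: 8.85
tool_pos: [0.59, -0.1476, 0.0272]
tcp_rot: [2.4, 2.027, 0.0]
wrist_force: [-0.5, -0.8, 1.8]
width: 0.595
```

Emit:
arm_command(steps=[0,0,0,0,0,0,0.75,0,0,0,0,0,0,0.85,0,0,0,0,0,0,1,0,0,-0.5,0,0,0,1,0,0,-1,0,0,0,1,0,0,-1,0,0,0,1,0,0,-1,0,0,0,1])

```text
time: 9.72
tool_pos: [0.5901, -0.1477, 0.1341]
tcp_rot: [2.399, 2.027, 0.001]
wrist_force: [-0.4, -0.6, 0.1]
width: 1.001
```

```bash
python3 -c "
from h import *
t=cam('top');s=cam('side')
go(417,-282,130,35.3)
crop(t,265,140,70,65,10,'t9.png')
crop(s,210,140,80,60,10,'s9.png')
"
```

```text
t 9.825 pos [ 593.3 -148.6  137.6] psi 80.4 tilt 0.54 w 0.9995096363953373 F [ 1.7 -0.5  0.3]
turn az 7.52 shift [-7.37  0.23  0.25]
```

View pics/t9.png

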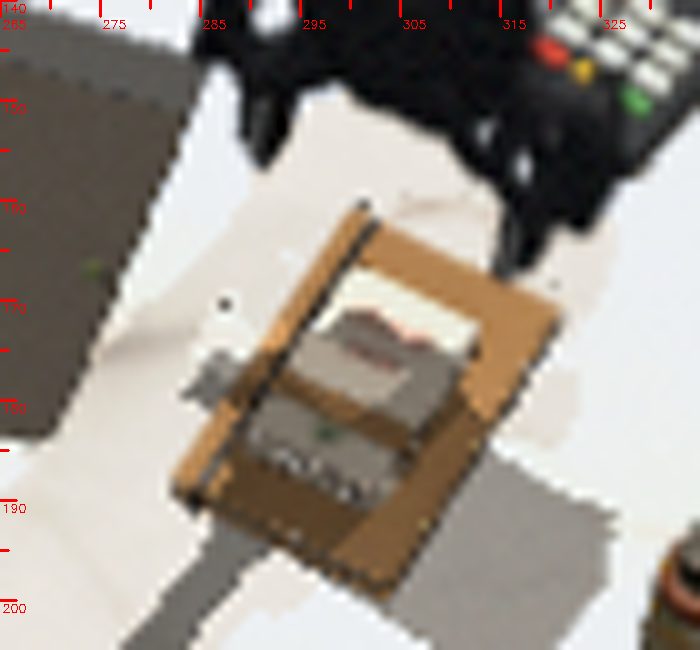

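View pics/s9.png

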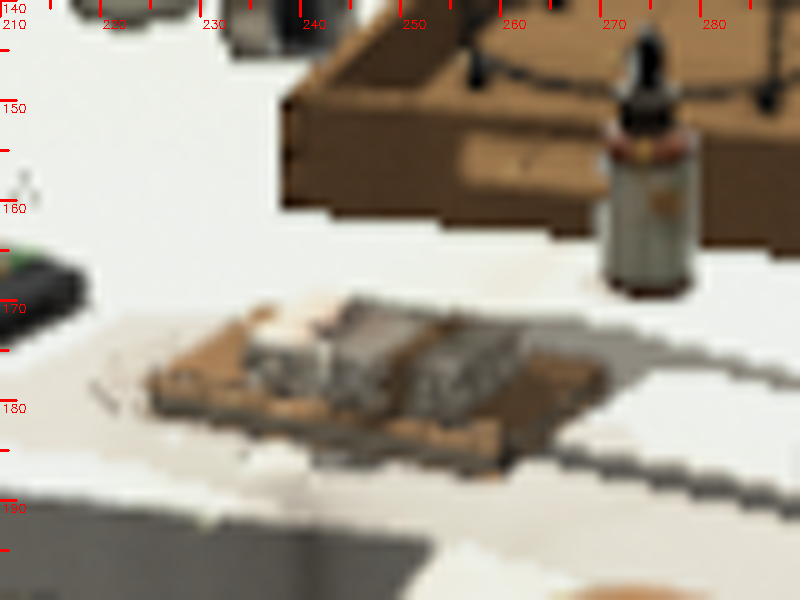

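```bash
python3 -c "
from h import *
t=ld('top');s=ld('side')
lw(t,F(265,140,10,[(357,268),(482,327)]),.028,'cards top t')
lw(t,F(265,140,10,[(248,447),(387,503)]),.012,'cards bot t')
lw(t,F(265,140,10,[(175,487),(385,590),(360,205),(560,312)]),.012,'nb t')
lw(s,F(210,140,10,[(245,335),(345,295)]),.028,'cards top s')
lw(s,F(210,140,10,[(245,375),(425,415),(525,345)]),.012,'cards bot s')
lw(s,F(210,140,10,[(152,372),(505,442),(605,362),(260,305)]),.012,'nb s')
"
```

```text
cards top t [[651.1, -24.0], [650.9, -74.8]]
cards bot t [[572.5, -22.1], [576.5, -75.8]]
nb t [[544.4, -7.7], [543.9, -91.6], [688.0, -8.0], [682.2, -93.1]]
cards top s [[644.6, -18.3], [632.0, -66.4]]
cards bot s [[646.9, -21.0], [574.6, -15.3], [572.1, -86.5]]
nb s [[677.3, -10.0], [540.2, -5.8], [540.2, -83.7], [675.5, -81.8]]
```

Emit:
arm_command(steps=[0,0,0,0,0,1,1,0,0,0,0,0,1,1,0,0,0,0,0,1,1,0,0,0,0,0,1,1,0,0,0,0,0,1,1,0,0,0,0,0,1,1,0,0,0,0,0,1,1,0,0,0,0,0,0.5,1,0,0,0,0,0,0,1])

```text
time: 10.95
tool_pos: [0.5895, -0.1475, 0.1315]
tcp_rot: [-2.992, -0.956, 0.001]
wrist_force: [0.3, 0.3, -0.5]
width: 1.001
```

```bash
python3 -c "
from h import *
go(415,-283,137,35.3)
"
```

```text
t 10.95 pos [ 589.5 -147.5  131.5] psi 35.4 tilt 0.04 w 1.0009839854671867 F [ 0.3  0.3 -0.5]
turn az 0.02 shift [-7.36  0.33 -0.18]
```

Emit:
arm_command(steps=[-0.92,0.04,0,0,0,0,1,-0.92,0.04,0,0,0,0,1,-0.92,0.04,0,0,0,0,1,-0.92,0.04,0,0,0,0,1,-0.92,0.04,0,0,0,0,1,-0.92,0.04,0.5,0,0,0,1,-0.92,0.04,0.5,0,0,0,1,-0.92,0.04,0.5,0,0,0,1,0,0,0,0,0,0,1])

```text
time: 12.08
tool_pos: [0.4131, -0.283, 0.0854]
tcp_rot: [-2.991, -0.952, 0.003]
wrist_force: [0.4, -0.2, 0.0]
width: 0.998
```

```bash
python3 -c "
from h import *
t=cam('top');s=cam('side')
go(415,-283,20,35.3)
crop(t,290,185,80,75,8,'t10.png')
crop(s,270,120,70,65,10,'s10.png')
"
```

```text
t 12.175 pos [ 415.7 -283.3   87.1] psi 35.4 tilt 0.03 w 1.0003533708823413 F [-0.4  0.8  0.6]
turn az 0.01 shift [-0.01 -0.02  2.24]
```

View pics/t10.png

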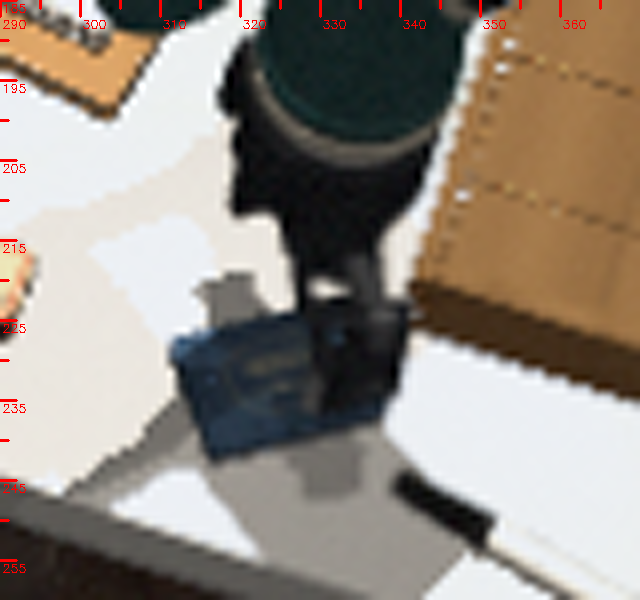

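View pics/s10.png

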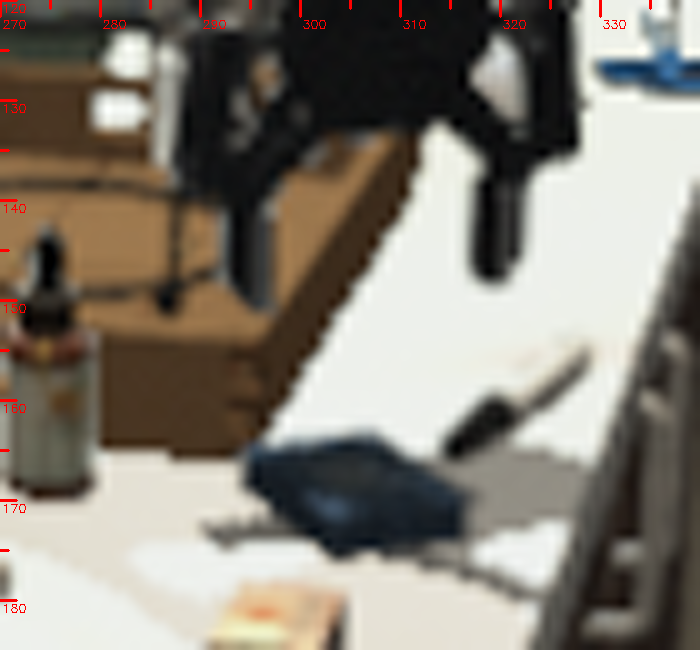

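```bash
python3 -c "
from h import *
t=ld('top');s=ld('side')
p=np.array([.4147,-.2832,.0865]);a=np.radians(35.4);X=np.array([np.cos(a),np.sin(a),0]);Y=np.array([np.sin(a),-np.cos(a),0])
for sg in(1,-1):
  P=[p+sg*d*X+w*Y+[0,0,-.001] for d in(.0425,.055) for w in(-.011,.011)]
  print(sg,'t',proj(t,P).round(1).tolist(),'s',proj(s,P).round(1).tolist())
# ink corners top face
lw(t,F(290,185,8,[(172,355),(215,460),(382,415),(405,310)]),.017,'ink t',0)
lw(s,F(270,120,10,[(248,465),(335,510),(465,490),(365,440)]),.017,'ink s',0)
"
```

```text
1 t [[317.9, 212.1], [324.2, 210.6], [316.7, 208.9], [323.0, 207.5]] s [[296.7, 150.4], [294.2, 148.6], [293.4, 150.8], [291.0, 149.0]]
-1 t [[326.4, 234.5], [332.9, 232.9], [327.7, 237.9], [334.2, 236.3]] s [[318.6, 147.9], [315.8, 146.2], [321.7, 147.5], [318.9, 145.8]]
ink t [[413.1, -242.9], [372.4, -274.1], [416.8, -334.0], [468.5, -329.9]]
ink s [[455.2, -275.7], [416.3, -239.0], [375.3, -271.1], [418.9, -313.4]]
```

Emit:
arm_command(steps=[0,0,0.8,0,0,0,0.95,0,0,0.8,0,0,0,0.95,0,0,0.5,0,0,0,0.95,0,0,0.25,0,0,0,0.95,0,0,0,0,0,0,0.95])

```text
time: 12.8
tool_pos: [0.4156, -0.2831, 0.0163]
tcp_rot: [-2.992, -0.956, 0.0]
wrist_force: [0.3, 0.7, -0.2]
width: 0.947
```

```bash
python3 -c "
from h import *
t=cam('top');s=cam('side')
go(417,-282,16,35.3)
crop(t,290,185,80,75,8,'t11.png')
crop(s,270,120,70,65,10,'s11.png')
"
```

```text
t 12.9 pos [ 416.1 -283.6   17. ] psi 35.4 tilt 0.07 w 0.9486988528991944 F [ 0.  -1.2  0.4]
turn az 0.02 shift [ 0.06 -0.03  0.03]
```

View pics/t11.png

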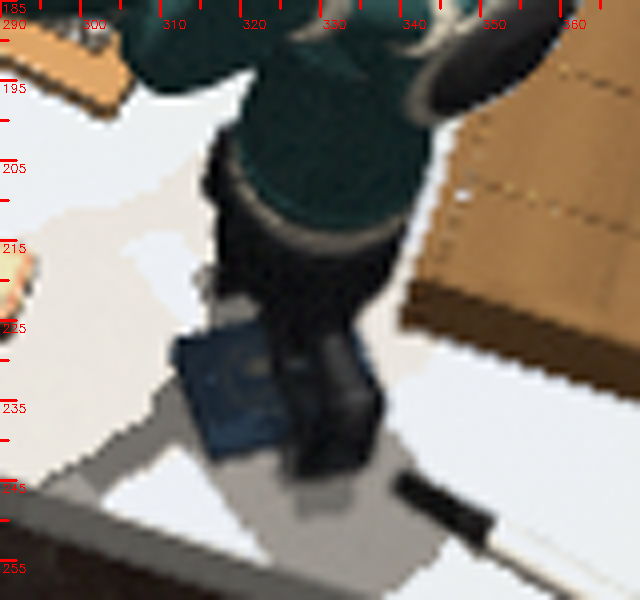

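View pics/s11.png

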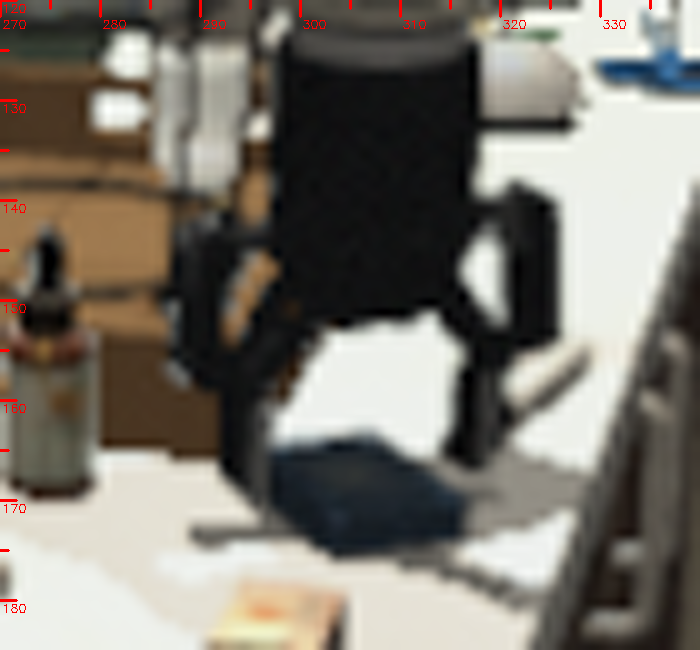

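Emit:
arm_command(steps=[0,-0.07,0.02,0,0,0,0.95,0,0,0,0,0,0,0.3,0,0,0,0,0,0,0.3,0,0,0,0,0,0,0.3,0,0,0,0,0,0,0.3,0,0,0,0,0,0,0.3])

```text
time: 13.65
tool_pos: [0.4144, -0.2818, 0.0164]
tcp_rot: [2.993, 0.955, 0.0]
wrist_force: [-1.2, 0.5, 6.7]
width: 0.64
```

```bash
python3 -c "
from h import *
go(592,-149,120,80.4)
t=cam('top')
crop(t,290,185,80,75,8,'t12.png')
"
```

```text
t 13.65 pos [ 414.4 -281.8   16.4] psi 35.4 tilt 0.03 w 0.6403349565090838 F [-1.2  0.5  6.7]
turn az -7.5 shift [ 5.35  5.1  -3.45]
```

View pics/t12.png

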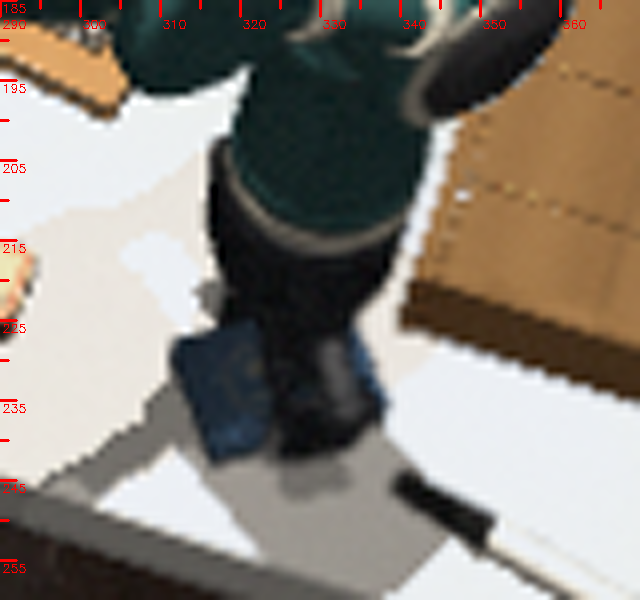

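Emit:
arm_command(steps=[0,0,-0.5,0,0,0,0.3,0,0,-1,0,0,0,0.3,0,0,-1,0,0,-0.5,0.3,0,0,-1,0,0,-1,0.3,0,0,-0.6,0,0,-1,0.3,0,0,0,0,0,-1,0.3,0,0,0,0,0,-1,0.3,0,0,0,0,0,-1,0.3,0,0,0,0,0,-1,0.3,0,0,0,0,0,-1,0.3])

```text
time: 14.95
tool_pos: [0.4141, -0.2815, 0.1393]
tcp_rot: [2.396, 2.031, 0.0]
wrist_force: [-0.4, -0.5, -1.4]
width: 0.647
```

```bash
python3 -c "
from h import *
go(592,-149,70,80.4)
"
```

```text
t 14.95 pos [ 414.1 -281.5  139.3] psi 80.6 tilt 0.02 w 0.6469070723724518 F [-0.4 -0.5 -1.4]
turn az 0.03 shift [5.35 5.11 2.31]
```

Emit:
arm_command(steps=[0.76,0.73,0,0,0,0.03,0.3,0.76,0.73,0,0,0,0,0.3,0.76,0.73,0,0,0,0,0.3,0.76,0.73,0,0,0,0,0.3,0.76,0.73,0,0,0,0,0.3,0.76,0.73,0.5,0,0,0,0.3,0.76,0.73,0.8,0,0,0,0.3,0,0,0.6,0,0,0,0.3,0,0,0.4,0,0,0,0.3,0,0,0,0,0,0,0.3])

```text
time: 16.2
tool_pos: [0.5906, -0.1505, 0.0686]
tcp_rot: [-2.402, -2.021, 0.003]
wrist_force: [-0.5, 0.2, -0.9]
width: 0.643
```

```bash
python3 -c "
from h import *
t=cam('top');s=cam('side')
go(592,-149,46,80.4)
crop(t,265,140,70,65,10,'t13.png')
crop(s,210,140,80,60,10,'s13.png')
"
```

```text
t 16.3 pos [ 592.  -151.    70.3] psi 80.2 tilt 0.02 w 0.6477764917705079 F [-0.6 -0.4 -1.3]
turn az -0.04 shift [ 0.07 -0.01  0.81]
```

View pics/t13.png

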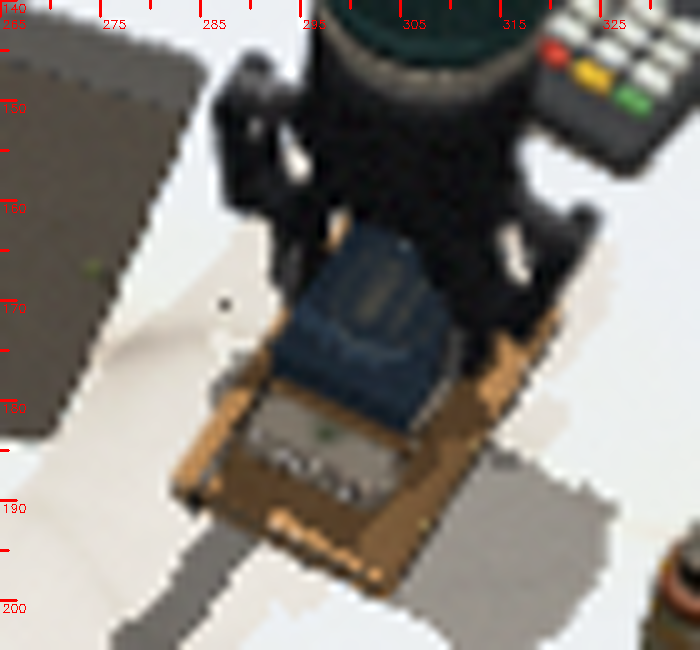

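View pics/s13.png

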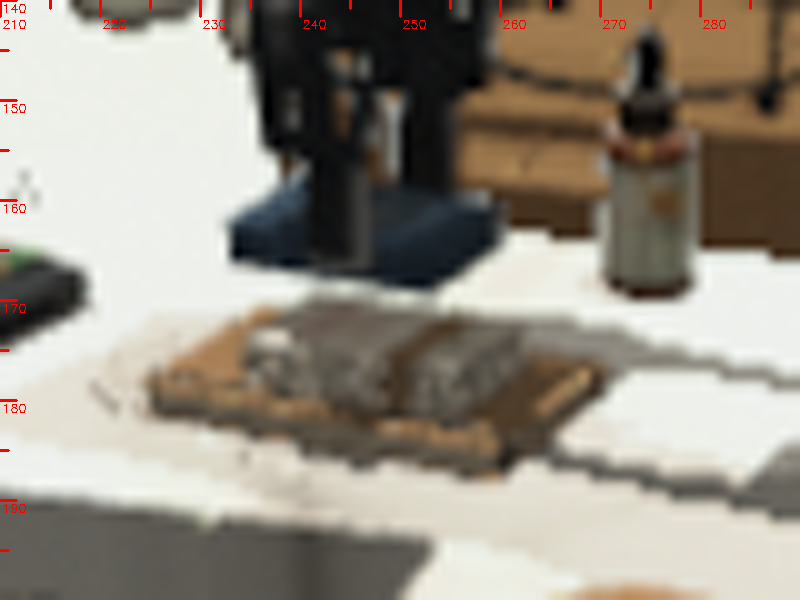

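```bash
python3 -c "
from h import *
t=ld('top');s=ld('side')
lw(t,F(265,140,10,[(274,366),(410,432)]),.053,'ink bot t')
lw(t,F(265,140,10,[(248,447),(387,503)]),.012,'cards bot t')
lw(s,F(210,140,10,[(230,265),(440,290),(500,238)]),.053,'ink bot s')
lw(s,F(210,140,10,[(245,375),(425,415),(525,345)]),.012,'cards bot s')
for p in((592,-149),(591.5,-150.8)):
  p=np.array(p);a=np.radians(-9.6);L=np.array([np.cos(a),np.sin(a)]);W=np.array([-L[1],L[0]]);print(p@L,p@W)
"
```

```text
ink bot t [[581.9, -24.3], [581.4, -78.1]]
cards bot t [[572.5, -22.1], [576.5, -75.8]]
ink bot s [[648.8, -17.3], [573.5, -25.6], [577.9, -79.3]]
cards bot s [[646.9, -21.0], [574.6, -15.3], [572.1, -86.5]]
608.5581972064382 -48.18631146757271
608.3653829319919 -50.04448870765768
```

Emit:
arm_command(steps=[0.05,-0.1,0.3,0,0,-0.04,0.3,0,0,0.3,0,0,0,0.3,0,0,0.1,0,0,0,0.3,0,0,0,0,0,0,0.3])

```text
time: 16.8
tool_pos: [0.5893, -0.1482, 0.0482]
tcp_rot: [-2.398, -2.028, 0.001]
wrist_force: [0.2, 0.3, -1.3]
width: 0.642
```

```bash
python3 -c "
from h import *
t=cam('top');s=cam('side')
go(592,-149,45,80.4)
crop(t,265,140,70,65,10,'t14.png')
crop(s,210,140,80,60,10,'s14.png')
"
```

```text
t 16.9 pos [ 589.8 -148.3   48.9] psi 80.5 tilt 0.01 w 0.6415876434813109 F [ 0.3  0.2 -0.1]
turn az 0.01 shift [-0.01  0.08  0.13]
```

View pics/t14.png

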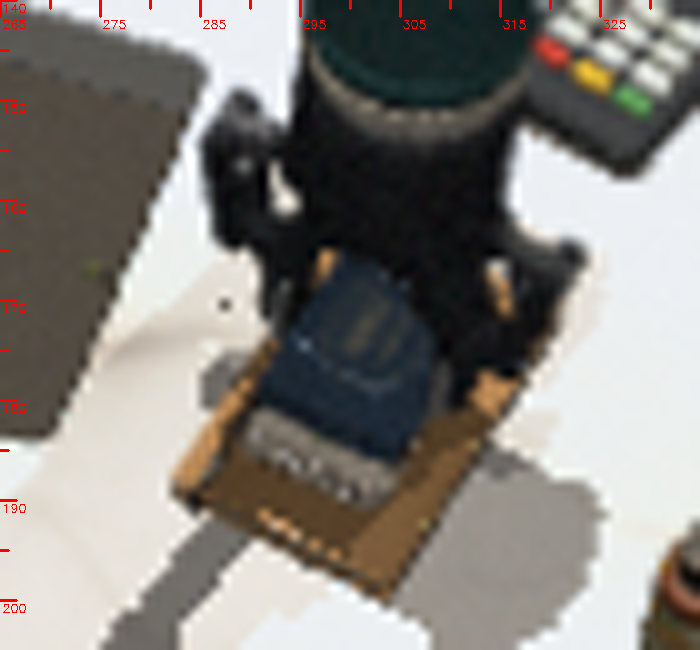

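View pics/s14.png

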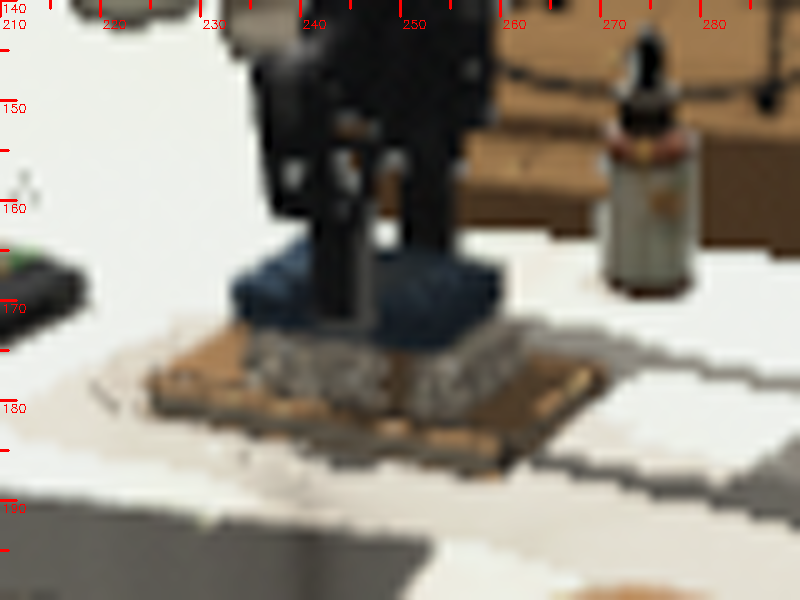

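```bash
python3 -c "
from h import *
t=ld('top');s=ld('side')
lw(t,F(265,140,10,[(258,405),(402,463)]),.032,'ink bot t')
lw(t,F(265,140,10,[(248,447),(387,503)]),.012,'cards bot t')
lw(s,F(210,140,10,[(235,320),(425,348),(500,295)]),.032,'ink bot s')
lw(s,F(210,140,10,[(234,290),(500,262)]),.049,'ink top s')
lw(s,F(210,140,10,[(245,375),(425,415),(525,345)]),.012,'cards bot s')
lw(s,F(210,140,10,[(245,335)]),.028,'cards top s')
"
```

```text
ink bot t [[577.7, -21.9], [581.7, -77.0]]
cards bot t [[572.5, -22.1], [576.5, -75.8]]
ink bot s [[649.5, -20.2], [578.8, -24.3], [578.2, -79.5]]
ink top s [[641.1, -6.2], [572.2, -67.7]]
cards bot s [[646.9, -21.0], [574.6, -15.3], [572.1, -86.5]]
cards top s [[644.6, -18.3]]
```

Emit:
arm_command(steps=[0,-0.11,0.05,0,0,0,0.3,0,0,0.04,0,0,0,0.3,0,0,0,0,0,0,0.3])

```text
time: 17.27
tool_pos: [0.5862, -0.1477, 0.046]
tcp_rot: [-2.399, -2.029, 0.0]
wrist_force: [0.2, 0.0, -0.3]
width: 0.642
```

Emit:
arm_command(steps=[0,0,0.03,0,0,0,0.3,0,0,0,0,0,0,0.3])

```text
time: 17.52
tool_pos: [0.5864, -0.1477, 0.0451]
tcp_rot: [-2.399, -2.029, 0.0]
wrist_force: [-0.7, 0.2, -1.4]
width: 0.643
```

Emit:
arm_command(steps=[0,0,0.03,0,0,0,0.3,0,0,0,0,0,0,0.3])

```text
time: 17.77
tool_pos: [0.5865, -0.1478, 0.0447]
tcp_rot: [2.398, 2.029, 0.0]
wrist_force: [-1.2, -0.1, 2.3]
width: 0.643
```

Contact. Release and rise.

Emit:
arm_command(steps=[0,0,0,0,0,0,0.75,0,0,0,0,0,0,0.85,0,0,0,0,0,0,1,0,0,-0.5,0,0,0,1,0,0,-1,0,0,0,1,0,0,-1,0,0,0,1,0,0,-0.8,0,0,0,1,0,0,0,0,0,0,1])

```text
time: 18.77
tool_pos: [0.5887, -0.1484, 0.147]
tcp_rot: [2.394, 2.025, 0.006]
wrist_force: [0.1, -0.8, 0.2]
width: 1.0
```

```bash
python3 -c "
from h import *
t=cam('top');s=cam('side')
go(418,-142,120,-3)
crop(t,265,140,70,65,10,'t15.png')
crop(s,210,140,80,60,10,'s15.png')
"
```

```text
t 18.875 pos [ 586.3 -147.8  143.5] psi 80.4 tilt 0.03 w 0.9990941212542375 F [ 0.3 -0.7 -0.6]
turn az 13.91 shift [-5.61  0.1   0.78]
```

View pics/t15.png

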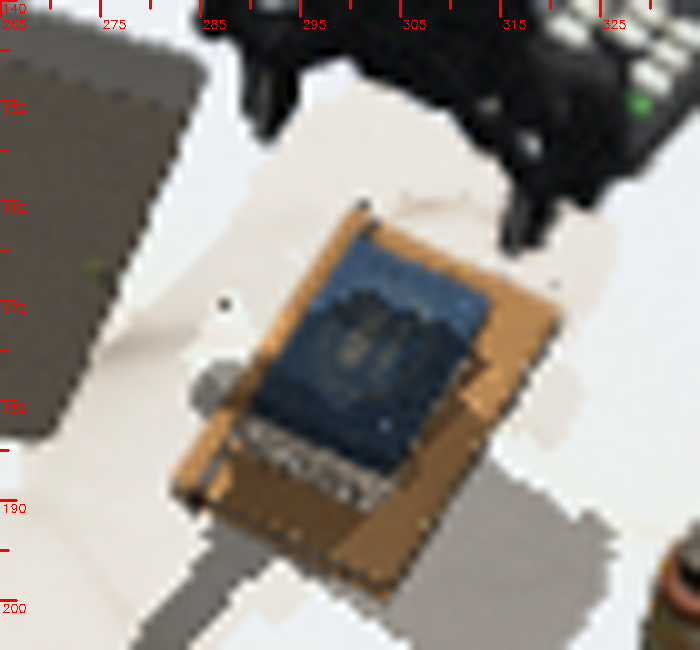

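View pics/s15.png

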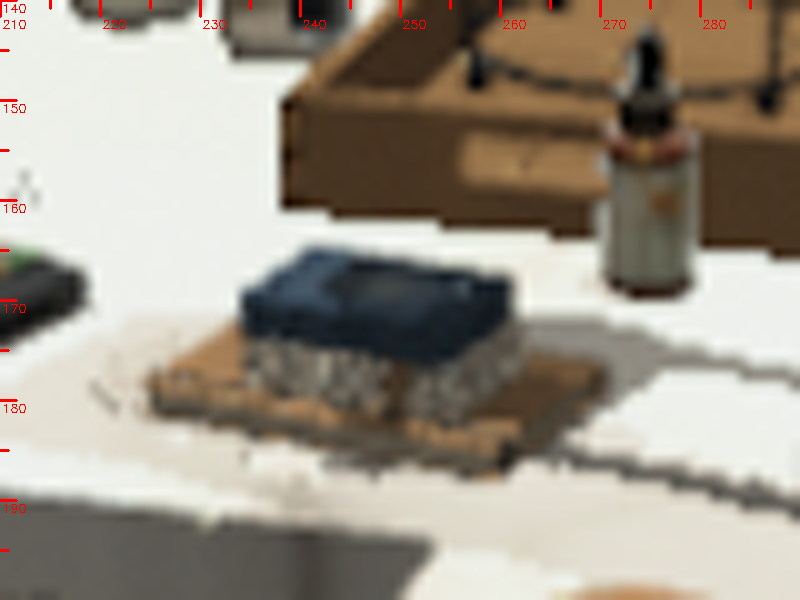

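Emit:
arm_command(steps=[0,0,0,0,0,1,1,0,0,0,0,0,1,1,0,0,0,0,0,1,1,0,0,0,0,0,1,1,0,0,0,0,0,1,1,0,0,0,0,0,1,1,0,0,0,0,0,1,1,0,0,0,0,0,1,1,0,0,0,0,0,1,1,0,0,0,0,0,1,1])

```text
time: 20.12
tool_pos: [0.5851, -0.1474, 0.1411]
tcp_rot: [-3.091, -0.552, 0.005]
wrist_force: [0.6, -0.5, 0.6]
width: 1.0
```

Emit:
arm_command(steps=[0,0,0,0,0,1,1,0,0,0,0,0,1,1,0,0,0,0,0,1,1,0,0,0,0,0,0.6,1,0,0,0,0,0,0,1])

```text
time: 20.75
tool_pos: [0.5852, -0.1474, 0.1414]
tcp_rot: [-3.141, 0.03, 0.005]
wrist_force: [0.4, 0.4, -0.7]
width: 1.003
```

```bash
python3 -c "
from h import *
go(417,-144,80,-1)
"
```

```text
t 20.75 pos [ 585.2 -147.4  141.4] psi -1.1 tilt 0.18 w 1.0029318371188327 F [ 0.4  0.4 -0.7]
turn az -0.02 shift [-5.61 -0.02  2.05]
```

Emit:
arm_command(steps=[-0.95,0,0,0,0,0,0.8,-0.95,0,0,0,0,0,0.8,-0.95,0,0,0,0,0,0.8,-0.95,0,0.5,0,0,0,0.8,-0.95,0,0.8,0,0,0,0.8,-0.86,0,0.7,0,0,0,0.8,0,0,0,0,0,0,0.8])

```text
time: 21.62
tool_pos: [0.4142, -0.1431, 0.0806]
tcp_rot: [-3.139, 0.031, 0.01]
wrist_force: [-0.4, -0.3, -0.3]
width: 0.8
```

```bash
python3 -c "
from h import *
t=cam('top');s=cam('side')
go(417,-144,17,-1)
crop(t,250,185,70,60,10,'t16.png')
crop(s,270,140,60,60,10,'s16.png')
p=bot.read_state()['tool_pos']
for sg in(1,-1):
  P=[p+[sg*.034,w,-.004] for w in(-.011,.011)]
  print(sg,'t',proj(t,P).round(1).tolist(),'s',proj(s,P).round(1).tolist())
"
```

```text
t 21.725 pos [ 418.9 -144.6   83.6] psi -1.1 tilt 0.06 w 0.7989404297366317 F [ 0.2 -0.6 -0. ]
turn az -0.02 shift [-0.06 -0.02  2.22]
1 t [[291.4, 201.9], [285.2, 199.9]] s [[288.0, 160.4], [286.5, 162.5]]
-1 t [[284.9, 218.7], [278.5, 216.6]] s [[308.6, 162.2], [307.4, 164.5]]
```

View pics/t16.png

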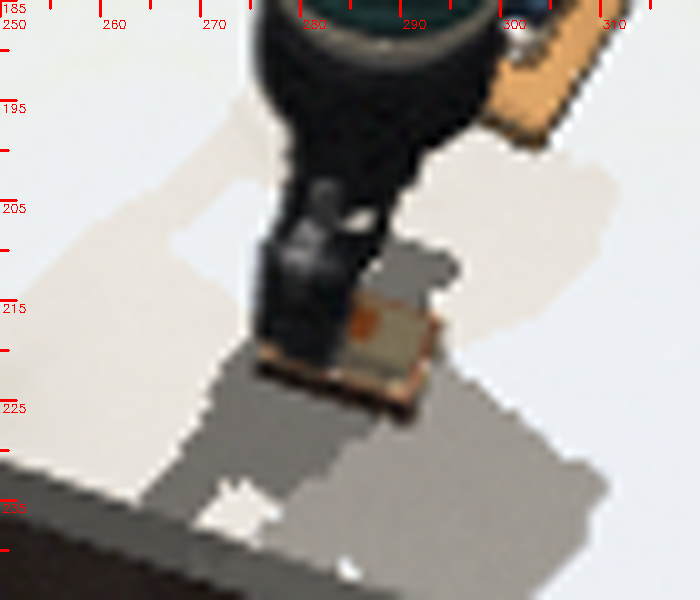

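View pics/s16.png

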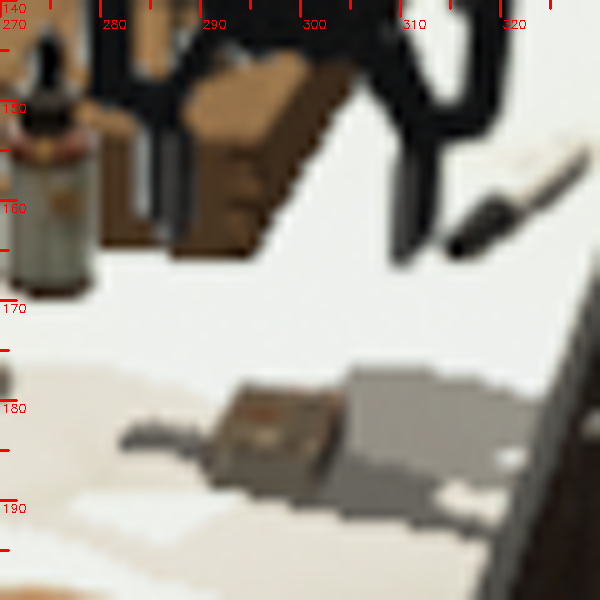

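Emit:
arm_command(steps=[-0.03,0,0.8,0,0,0,0.8,0,0,0.6,0,0,0,0.8,0,0,0,0,0,0,0.8])

```text
time: 22.1
tool_pos: [0.4182, -0.1444, 0.0413]
tcp_rot: [-3.141, 0.03, 0.001]
wrist_force: [0.4, -0.4, -0.5]
width: 0.806
```

```bash
python3 -c "
from h import *
t=cam('top');s=cam('side')
go(417,-144,17,-1)
crop(t,250,185,70,60,10,'t17.png')
crop(s,270,140,60,60,10,'s17.png')
"
```

```text
t 22.2 pos [ 419.  -144.8   42.4] psi -1.1 tilt 0.12 w 0.8005196133572525 F [ 0.3 -0.3  0.1]
turn az -0.02 shift [-0.07 -0.03  0.85]
```

View pics/t17.png

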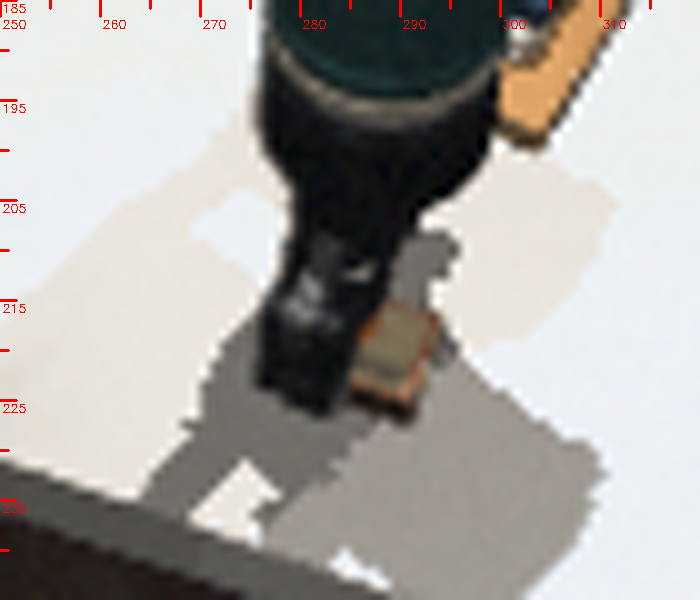

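View pics/s17.png

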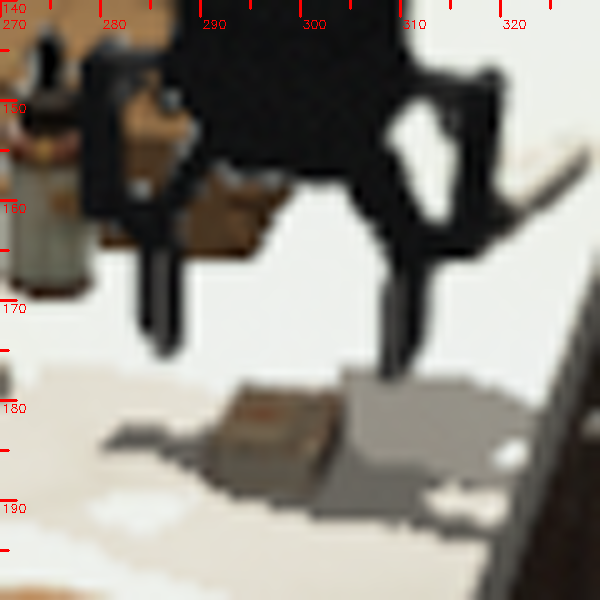

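Emit:
arm_command(steps=[-0.05,0.05,0.5,0,0,0,0.8,0,0,0.36,0,0,0,0.8,0,0,0,0,0,0,0.8,0,0,0,0,0,0,0.1,0,0,0,0,0,0,0.1,0,0,0,0,0,0,0.1,0,0,0,0,0,0,0.1,0,0,0,0,0,0,0.1,0,0,0,0,0,0,0.1], squeeze=25)

```text
time: 23.32
tool_pos: [0.4161, -0.146, 0.0159]
tcp_rot: [3.141, -0.031, 0.001]
wrist_force: [-0.6, -0.5, 4.6]
width: 0.441
```

```bash
python3 -c "
from h import *
t=cam('top');s=cam('side')
go(452,42,80,-1)
crop(t,250,185,70,60,10,'t18.png')
crop(s,270,140,60,60,10,'s18.png')
"
```

```text
t 23.425 pos [ 416.1 -146.    15.9] psi -1.2 tilt 0.05 w 0.43854859007307995 F [ 0.6 -0.   4. ]
turn az -0.03 shift [ 1.09 -6.29 -2.14]
```

View pics/t18.png

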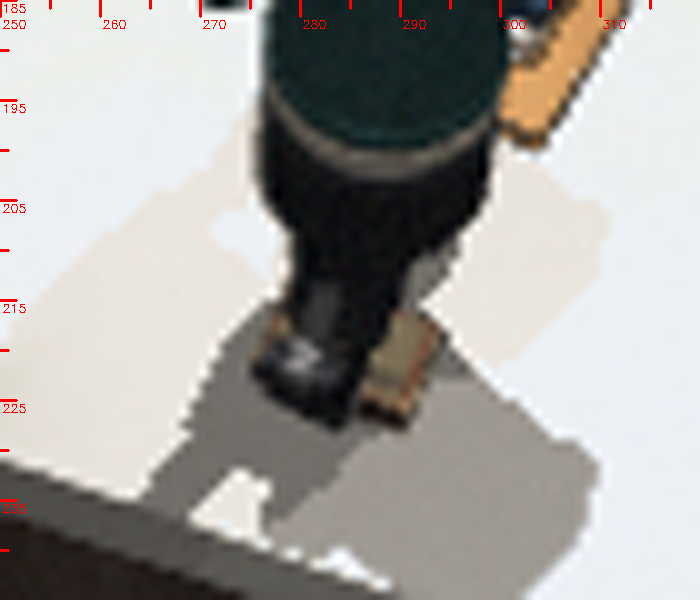

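View pics/s18.png

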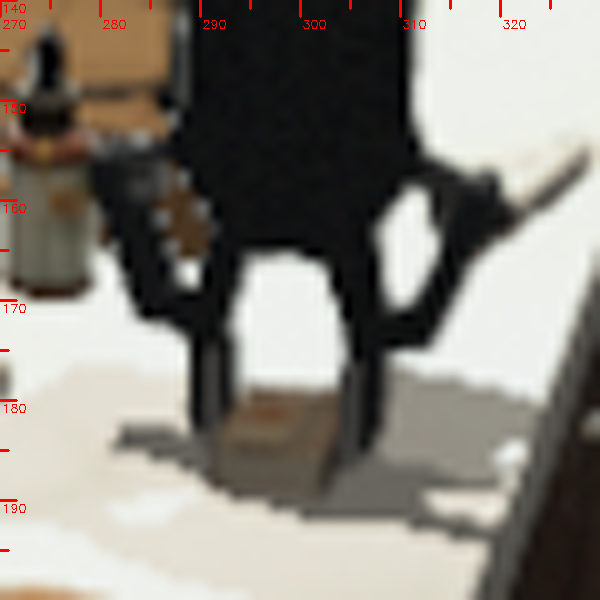

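Emit:
arm_command(steps=[0,0,-0.5,0,0,0,0.1,0,0,-1,0,0,0,0.1,0.15,-0.8,-0.64,0,0,0,0.1,0.15,-0.9,0,0,0,0,0.1,0.15,-0.9,0,0,0,0,0.1,0.15,-0.9,0,0,0,0,0.1,0.15,-0.9,0,0,0,0,0.1,0.15,-0.9,0,0,0,0,0.1,0.15,-0.9,0,0,0,0,0.1,0,0,0,0,0,0,0.1])

```text
time: 24.68
tool_pos: [0.4509, 0.0407, 0.0801]
tcp_rot: [-3.141, 0.027, -0.0]
wrist_force: [-0.5, -1.1, -0.2]
width: 0.44
```

```bash
python3 -c "
from h import *
t=cam('top');s=cam('side')
go(452,46,34,-1)
crop(t,210,155,60,60,10,'t19.png')
crop(s,245,160,60,60,10,'s19.png')
"
```

```text
t 24.775 pos [450.5  39.3  79.8] psi -1.1 tilt 0.04 w 0.43493424352915433 F [-0.5 -0.  -0. ]
turn az -0.01 shift [ 0.05 -0.22  1.53]
```

View pics/t19.png

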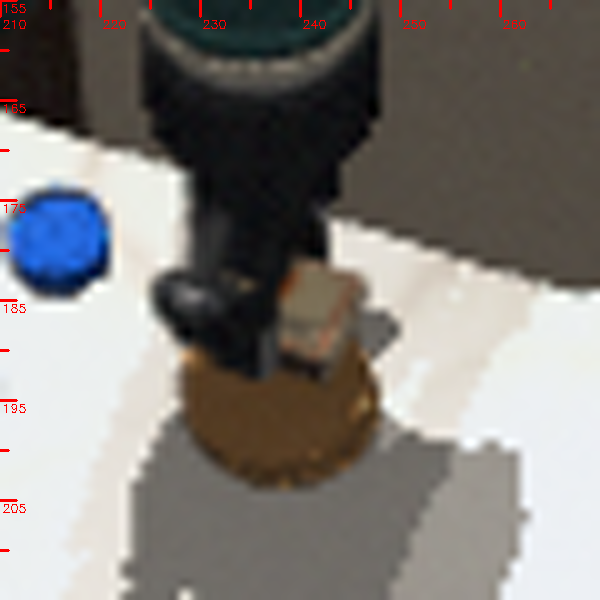

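View pics/s19.png

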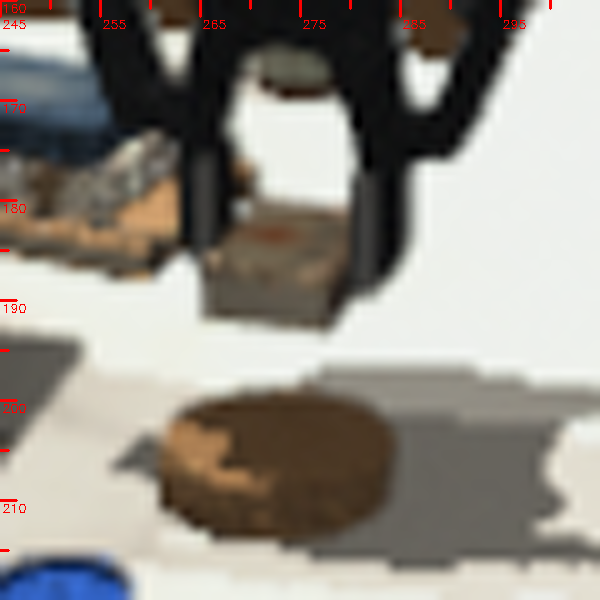

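```bash
python3 -c "
from h import *
t=ld('top');s=ld('side')
lw(s,F(245,160,10,[(205,318),(330,328)]),.064,'match near bot s',0)
lw(s,F(245,160,10,[(205,262),(335,280)]),.080,'match near top s',0)
lw(t,F(210,155,10,[(322,376)]),.064,'match -x-y bot t',0)
lw(t,F(210,155,10,[(362,283),(320,352)]),.080,'match -y top edge t',0)
lw(s,F(245,160,10,[(160,430),(395,430),(275,390)]),.019,'coaster s',0)
"
```

```text
match near bot s [[467.4, 69.9], [432.3, 67.2]]
match near top s [[467.9, 67.8], [430.3, 70.3]]
match -x-y bot t [[439.4, 16.4]]
match -y top edge t [[469.7, 13.4], [438.8, 16.6]]
coaster s [[485.9, 52.7], [420.8, 34.6], [461.0, 17.7]]
```

Emit:
arm_command(steps=[0.03,-0.1,0.6,0,0,0,0.1,0,0,0.5,0,0,0,0.1,0,0,0.2,0,0,0,0.1,0,0,0,0,0,0,0.1])

```text
time: 25.28
tool_pos: [0.4511, 0.0421, 0.04]
tcp_rot: [3.141, -0.032, -0.003]
wrist_force: [0.7, 0.4, -0.4]
width: 0.445
```

```bash
python3 -c "
from h import *
t=cam('top');s=cam('side')
go(452,46,35,-1)
crop(t,210,155,60,60,10,'t20.png')
crop(s,245,160,60,60,10,'s20.png')
"
```

```text
t 25.375 pos [452.1  42.3  40.9] psi -1.2 tilt 0.02 w 0.4402034842900171 F [ 0.6 -0.2 -0.4]
turn az -0.03 shift [-0.01 -0.12  0.2 ]
```

View pics/t20.png

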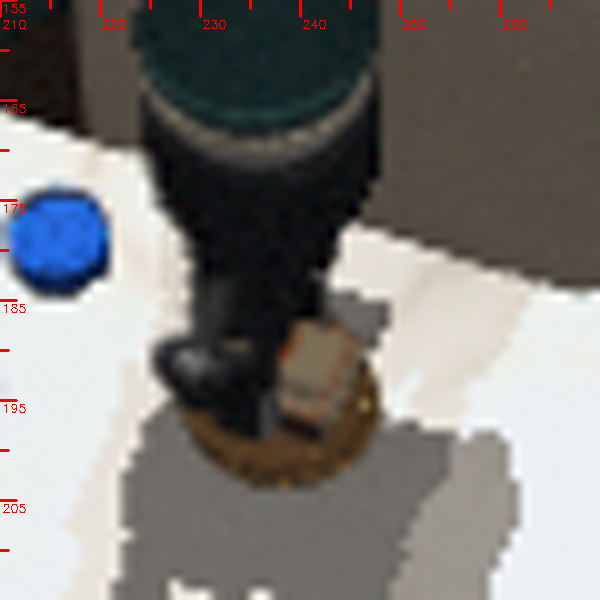

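View pics/s20.png

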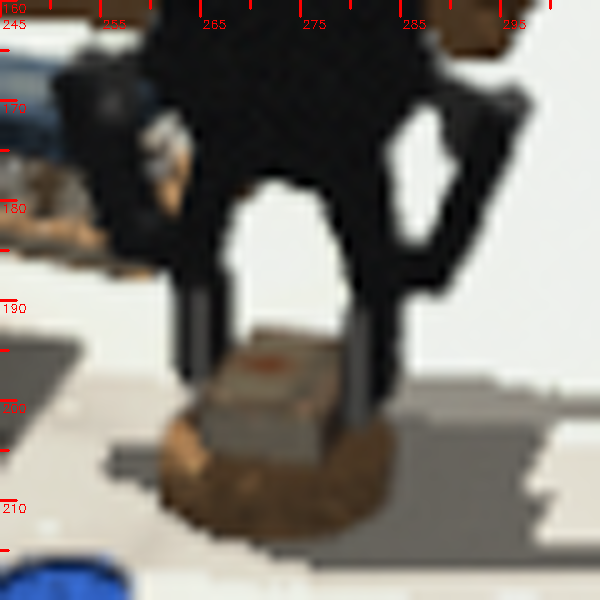

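```bash
python3 -c "
from h import *
t=ld('top');s=ld('side')
lw(s,F(245,160,10,[(205,450),(323,463)]),.0246,'match near bot s',0)
lw(s,F(245,160,10,[(207,405),(328,418)]),.0406,'match near top s',0)
lw(t,F(210,155,10,[(322,436)]),.0246,'match -x-y bot t',0)
lw(t,F(210,155,10,[(362,345),(316,412)]),.0406,'match -y top edge t',0)
"
```

```text
match near bot s [[466.7, 72.8], [432.7, 71.8]]
match near top s [[465.0, 76.6], [430.5, 75.7]]
match -x-y bot t [[439.5, 17.1]]
match -y top edge t [[469.8, 13.8], [438.7, 18.7]]
```

Emit:
arm_command(steps=[0,0,0.12,0,0,0,0.1,0,0,0.04,0,0,0,0.1,0,0,0.03,0,0,0,0.1,0,0,0,0,0,0,0.1])

```text
time: 25.88
tool_pos: [0.4519, 0.0425, 0.035]
tcp_rot: [3.141, -0.031, 0.0]
wrist_force: [0.5, 1.4, -0.3]
width: 0.44
```

Emit:
arm_command(steps=[0,0,0.03,0,0,0,0.1,0,0,0,0,0,0,0.1])

```text
time: 26.12
tool_pos: [0.452, 0.0425, 0.035]
tcp_rot: [3.141, -0.031, -0.0]
wrist_force: [-3.1, -0.7, 9.3]
width: 0.441
```

Contact (9 N). Release gently and rise.

Emit:
arm_command(steps=[0,0,-0.02,0,0,0,0.1,0,0,0,0,0,0,0.55,0,0,0,0,0,0,0.65,0,0,0,0,0,0,0.75,0,0,-0.5,0,0,0,0.8,0,0,-1,0,0,0,0.8,0,0,-1,0,0,0,0.8,0,0,-1,0,0,0,0.8,0,0,-1,0,0,0,0.8,0,0,0,0,0,0,0.8])

```text
time: 27.38
tool_pos: [0.4544, 0.0426, 0.1736]
tcp_rot: [-3.141, 0.031, -0.012]
wrist_force: [0.0, -0.6, -0.6]
width: 0.803
```

```bash
python3 -c "
from h import *
t=cam('top');s=cam('side')
go(449,234,100,-1)
crop(t,210,165,60,50,12,'t21.png')
crop(s,245,180,60,45,12,'s21.png')
"
```

```text
t 27.475 pos [452.   42.5 170.2] psi -1.2 tilt 0.07 w 0.7969022421513227 F [ 0.  -0.4 -0.2]
turn az -0.03 shift [-0.21 -6.38  2.34]
```

View pics/t21.png

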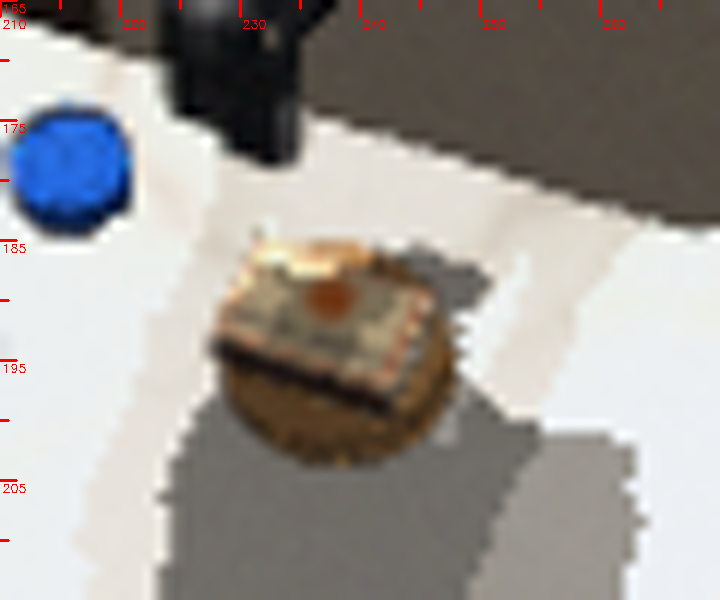

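View pics/s21.png

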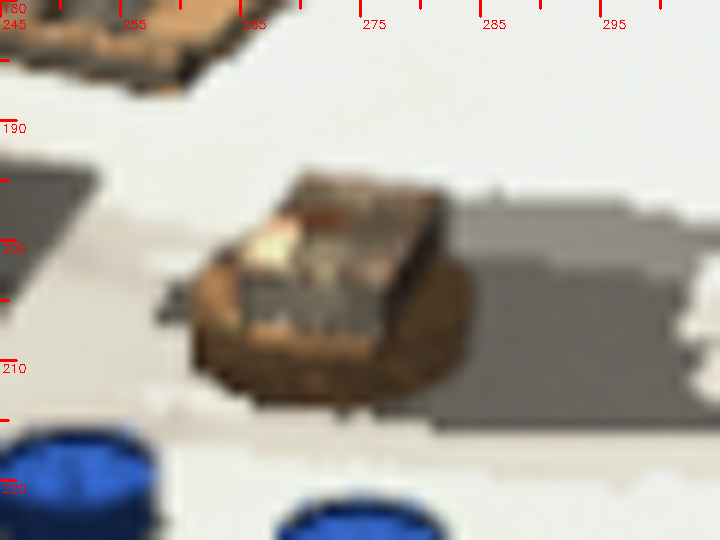

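```bash
python3 -c "
from h import *
t=ld('top');s=ld('side')
lw(t,F(210,165,12,[(216,348),(388,412)]),.019,'match bot t',0)
lw(t,F(210,165,12,[(256,238),(436,288),(398,390),(216,328)]),.035,'match top t',0)
lw(t,F(210,165,12,[(333,296)]),.035,'spot',0)
lw(s,F(245,180,12,[(240,318),(378,350)]),.019,'match bot s',0)
lw(s,F(245,180,12,[(240,275),(382,308),(445,190),(303,170)]),.035,'match top s',0)
"
```

```text
match bot t [[442.6, 71.8], [440.0, 16.9]]
match top t [[472.7, 70.8], [475.2, 15.5], [438.9, 13.1], [439.8, 69.9]]
spot [[462.0, 42.4]]
match bot s [[468.6, 71.4], [433.2, 78.9]]
match top s [[465.8, 80.8], [429.9, 88.8], [431.1, 22.3], [467.2, 20.2]]
```

Emit:
arm_command(steps=[0,0,1,0,0,0,0.75,0,0,1,0,0,0,0.75,0,0,1,0,0,0,0.75,0,0,1,0,0,0,0.75,0,0,0.48,0,0,0,0.75,0,0,0,0,0,0,0.75])

```text
time: 28.22
tool_pos: [0.4501, 0.0424, 0.0337]
tcp_rot: [3.141, -0.032, -0.007]
wrist_force: [-0.7, 0.1, 0.7]
width: 0.747
```

Emit:
arm_command(steps=[0,0,0,0,0,0,0.6,0,0,0,0,0,0,0.1,0,0,0,0,0,0,0.1,0,0,0,0,0,0,0.1,0,0,0,0,0,0,0.1,0,0,-0.15,0,0,0,0.1,0,0.09,0,0,0,0,0.1,0,0,0,0,0,0,0.1])

```text
time: 29.22
tool_pos: [0.4515, 0.0396, 0.0396]
tcp_rot: [3.141, -0.032, -0.001]
wrist_force: [0.6, -0.0, 0.7]
width: 0.439
```

```bash
python3 -c "
from h import *
go(452,40,35.5,-1)
"
```

```text
t 29.225 pos [451.5  39.6  39.6] psi -1.2 tilt 0.03 w 0.4392263823449196 F [ 0.6 -0.   0.7]
turn az -0.03 shift [ 0.02 -0.01  0.14]
```

Emit:
arm_command(steps=[0,0,0.08,0,0,0,0.1,0,0,0.06,0,0,0,0.1,0,0,0,0,0,0,0.1,0,0,0,0,0,0,0.55,0,0,0,0,0,0,0.65,0,0,0,0,0,0,0.75,0,0,-0.5,0,0,0,0.8,0,0,-1,0,0,0,0.8,0,0,-1,0,0,0,0.8,0,0,-1,0,0,0,0.8])

```text
time: 30.48
tool_pos: [0.452, 0.0398, 0.1425]
tcp_rot: [-3.141, 0.032, -0.002]
wrist_force: [1.1, 0.5, -0.8]
width: 0.801
```

Emit:
arm_command(steps=[0,-1,0,0,0,0,0.8,0,-1,0,0,0,0,0.8,0,-1,0,0,0,0,0.8,0,-1,0,0,0,0,0.8,0,-1,0,0,0,0,0.8,0,-1,0,0,0,0,0.8,0,-0.4,0,0,0,0,0.8,0,0,0,0,0,0,0.8])

```text
time: 31.48
tool_pos: [0.4557, 0.2321, 0.1411]
tcp_rot: [3.141, -0.029, 0.001]
wrist_force: [-0.4, -0.7, 0.1]
width: 0.801
```

```bash
python3 -c "
from h import *
t=cam('top');s=cam('side')
go(449,234,60,-1)
crop(t,210,165,60,50,12,'t22.png')
crop(s,245,180,60,45,12,'s22.png')
"
```

```text
t 31.575 pos [455.5 231.  140.7] psi -1.2 tilt 0.04 w 0.7991709131165885 F [ 0.5 -0.3  0. ]
turn az -0.03 shift [-0.22 -0.1   2.69]
```

View pics/t22.png

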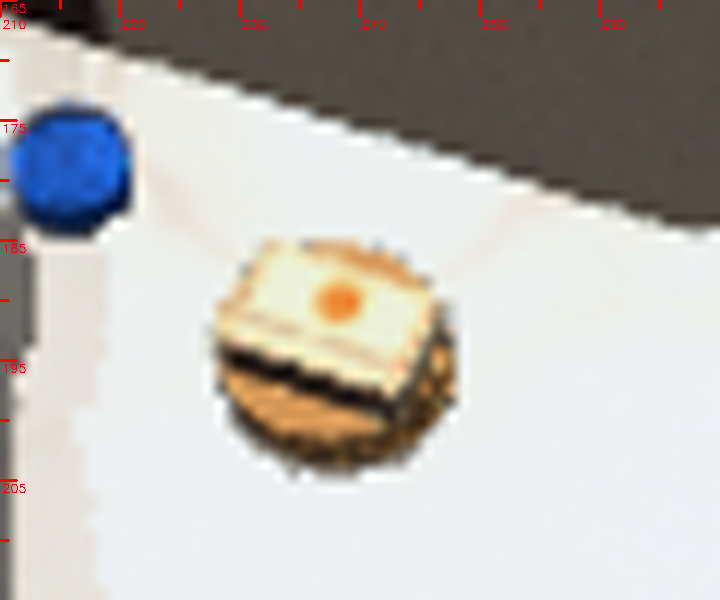

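View pics/s22.png

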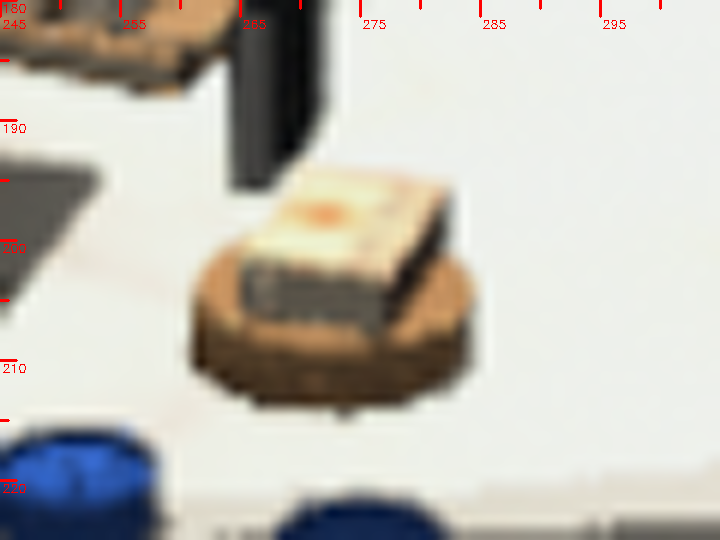

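```bash
python3 -c "
from h import *
t=ld('top');s=ld('side')
lw(t,F(210,165,12,[(262,242),(438,298),(400,388),(220,335)]),.035,'match top t',0)
lw(t,F(210,165,12,[(222,352),(392,415)]),.019,'match bot t',0)
lw(s,F(245,180,12,[(303,168),(450,182),(385,280),(242,258)]),.035,'match top s',0)
lw(t,F(210,165,12,[(340,302)]),.035,'spot t',0)
lw(s,F(245,180,12,[(322,214)]),.035,'spot s',0)
lw(t,F(130,115,6,[(515,383),(445,466),(348,387)]),.014,'blues,candle t',0)
lw(s,F(140,190,5,[(557,148),(676,178),(574,243)]),.014,'blues,candle s',0)
crop(s,215,190,80,65,10,'s23.png')
"
```

```text
match top t [[472.0, 68.7], [472.2, 13.7], [439.7, 12.8], [438.0, 68.0]]
match bot t [[441.9, 69.6], [439.5, 15.5]]
match top s [[467.5, 19.1], [431.0, 17.5], [432.8, 74.4], [467.9, 72.0]]
spot t [[460.8, 39.7]]
spot s [[456.2, 43.5]]
blues,candle t [[489.3, 138.4], [420.7, 153.9], [451.2, 231.0]]
blues,candle s [[484.7, 147.0], [415.5, 161.4], [447.0, 237.2]]
```

View pics/s23.png

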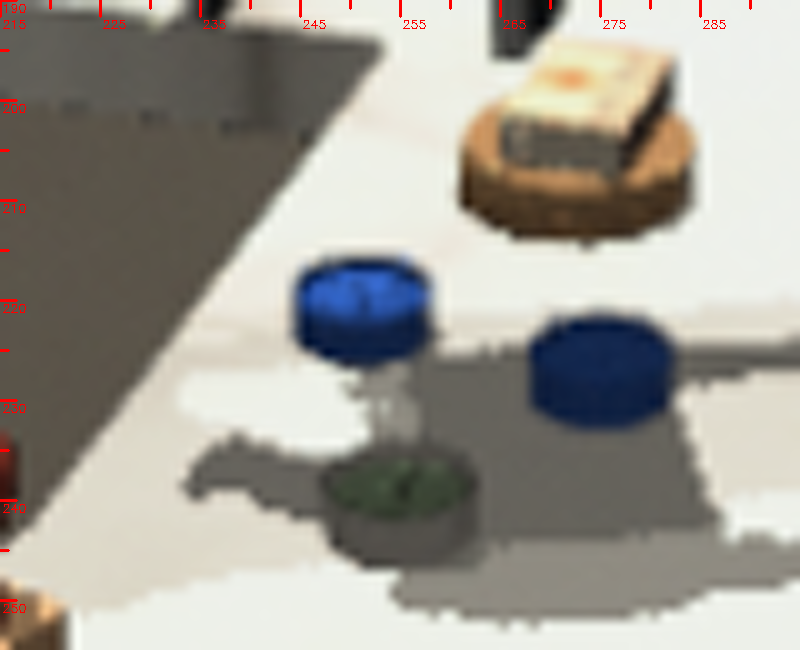

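Emit:
arm_command(steps=[-0.26,0.07,0.8,0,0,0,0.8,0,0,0.8,0,0,0,0.8,0,0,0.8,0,0,0,0.8,0,0,0.6,0,0,0,0.8,0,0,0,0,0,0,0.8])

```text
time: 32.2
tool_pos: [0.4465, 0.2286, 0.0491]
tcp_rot: [3.14, -0.033, -0.005]
wrist_force: [0.0, 0.4, -0.5]
width: 0.798
```

```bash
python3 -c "
from h import *
t=cam('top');s=cam('side')
go(447,229,16,-1)
crop(t,160,150,60,60,12,'t24.png')
crop(s,220,190,70,65,10,'s24.png')
"
```

```text
t 32.3 pos [448.2 229.6  50.9] psi -1.2 tilt 0.01 w 0.7999500008780551 F [0.2 0.6 0.1]
turn az -0.03 shift [-0.04  0.02  1.16]
```

View pics/t24.png

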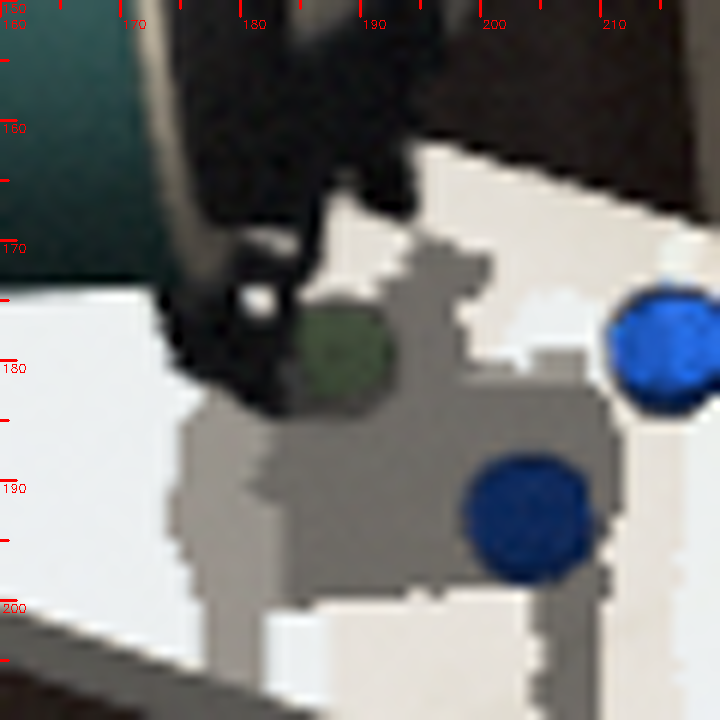

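View pics/s24.png

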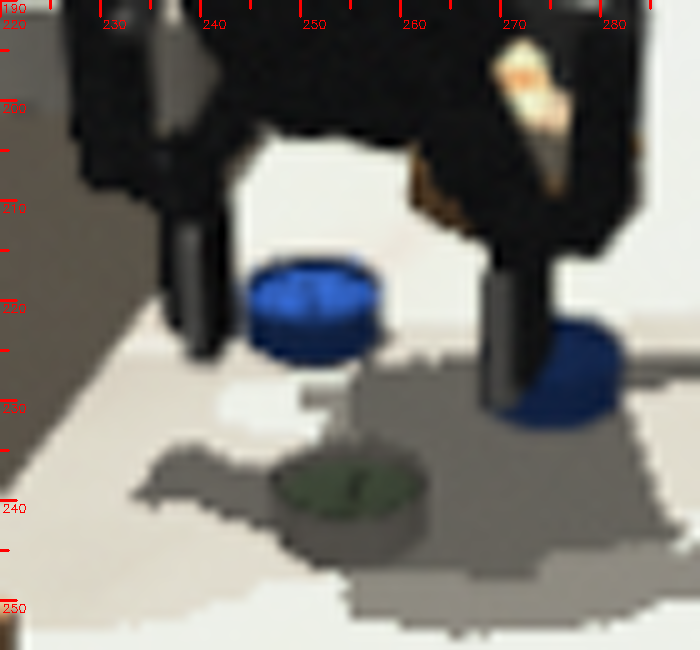

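Emit:
arm_command(steps=[0,0,0.6,0,0,0,0.8,0,0,0.56,0,0,0,0.8,0,0,0,0,0,0,0.8])

```text
time: 32.67
tool_pos: [0.4459, 0.229, 0.0136]
tcp_rot: [3.139, -0.031, -0.006]
wrist_force: [0.3, 0.3, -0.5]
width: 0.801
```

```bash
python3 -c "
from h import *
t=cam('top');s=cam('side')
go(447,229,16,-1)
crop(t,160,150,60,60,12,'t25.png')
crop(s,225,205,60,50,13,'s25.png')
"
```

```text
t 32.775 pos [447.3 229.6  15.2] psi -1.1 tilt 0.08 w 0.7997667477509897 F [ 0.4  0.1 -0.3]
turn az -0.02 shift [-0.01  0.02 -0.03]
```

View pics/t25.png

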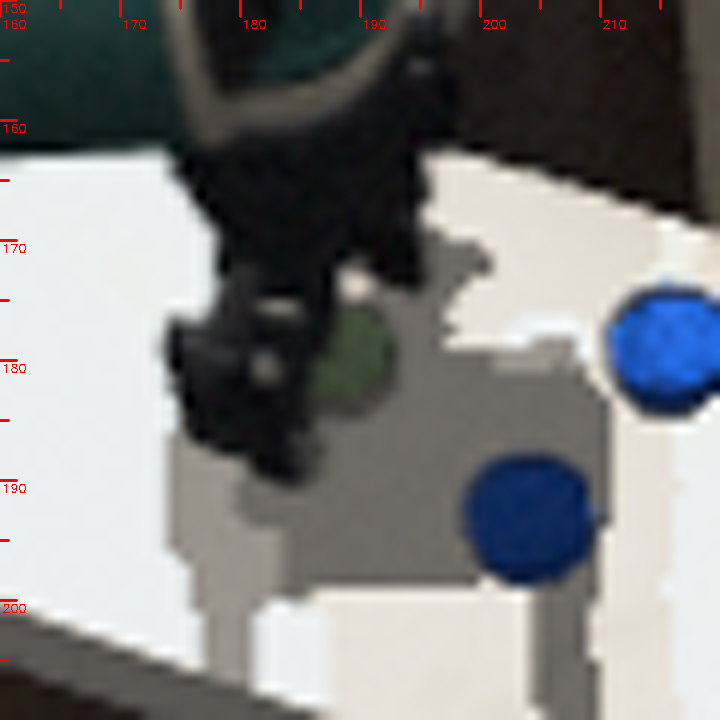

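View pics/s25.png

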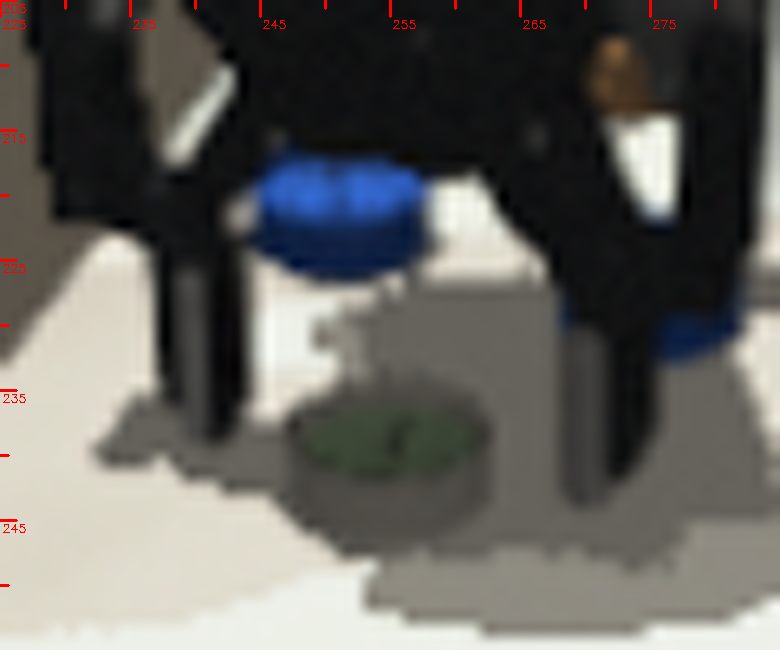

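```bash
python3 -c "
from h import *
t=ld('top');s=ld('side')
for z in(.007,.0095,.012): print(z,proj(s,[[.4472,.2295+.011,z],[.4472,.2295-.011,z]]).round(1).tolist(),proj(t,[[.4472-.034,.2295+.011,z],[.4472-.034,.2295-.011,z]]).round(1).tolist())
for y in(.226,.2295,.233): print(y,proj(s,[[.447,y+.019,0],[.447,y-.019,.015],[.447,y,.015]]).round(1).tolist())
"
```

```text
0.007 [[253.9, 241.2], [256.5, 236.7]] [[180.9, 187.6], [186.4, 189.4]]
0.0095 [[253.8, 240.4], [256.5, 235.9]] [[180.8, 187.2], [186.3, 189.1]]
0.012 [[253.8, 239.5], [256.5, 235.0]] [[180.7, 186.8], [186.3, 188.7]]
0.226 [[253.4, 244.7], [257.9, 231.7], [255.7, 235.5]]
0.2295 [[253.0, 245.4], [257.5, 232.4], [255.2, 236.2]]
0.233 [[252.5, 246.2], [257.1, 233.1], [254.8, 236.9]]
```

Emit:
arm_command(steps=[0,-0.08,0,0,0,0,0.8,0,0,0,0,0,0,0.6,0,0,0,0,0,0,0.2,0,0,0,0,0,0,0.2,0,0,0,0,0,0,0.2,0,0,0,0,0,0,0.2,0,0,0,0,0,0,0.2])

```text
time: 33.65
tool_pos: [0.4482, 0.2324, 0.0164]
tcp_rot: [-3.141, 0.032, -0.001]
wrist_force: [-1.0, 0.2, 6.2]
width: 0.427
```

```bash
python3 -c "
from h import *
t=cam('top');s=cam('side')
go(452,40,90,-1)
crop(t,160,150,60,60,12,'t26.png')
crop(s,225,205,60,50,13,'s26.png')
"
```

```text
t 33.75 pos [448.2 232.5  16.4] psi -1.2 tilt 0.05 w 0.4270856753355787 F [-1.7 -0.2  5.5]
turn az -0.03 shift [ 0.24  6.41 -2.45]
```

View pics/t26.png

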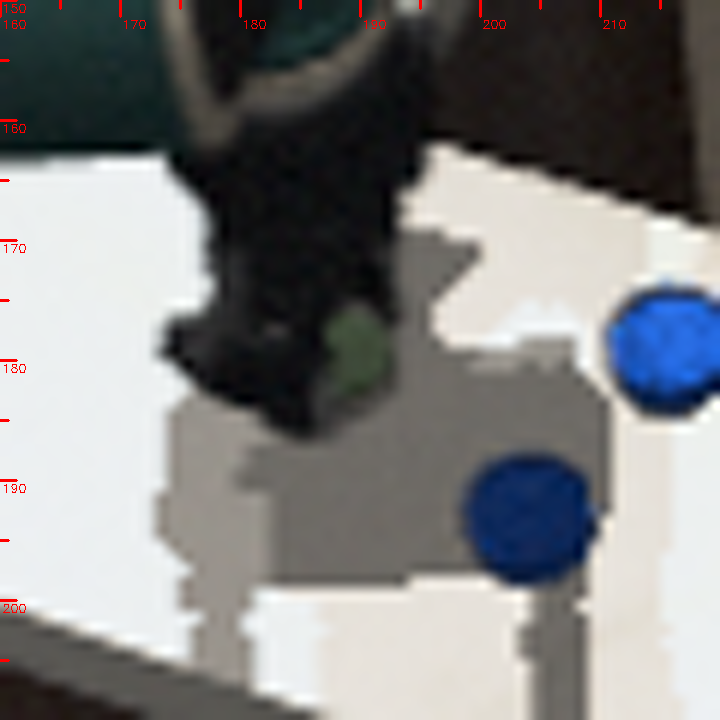

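View pics/s26.png

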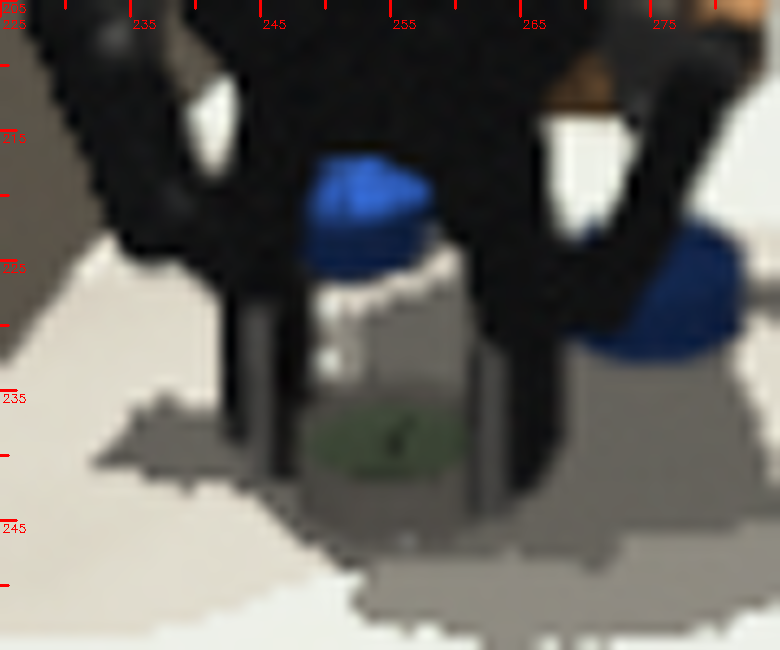

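Emit:
arm_command(steps=[0,0,-0.5,0,0,0,0.2,0,0,-1,0,0,0,0.2,0,0.5,-0.9,0,0,0,0.2,0.04,0.98,0,0,0,0,0.2,0.04,0.98,0,0,0,0,0.2,0.04,0.98,0,0,0,0,0.2,0.04,0.98,0,0,0,0,0.2,0.04,0.98,0,0,0,0,0.2,0.04,0.98,0,0,0,0,0.2,0,0,0,0,0,0,0.2])

```text
time: 35.0
tool_pos: [0.4513, 0.0393, 0.0883]
tcp_rot: [3.141, -0.036, 0.001]
wrist_force: [0.7, 0.5, -0.1]
width: 0.428
```

```bash
python3 -c "
from h import *
go(452,40,58,-1)
"
```

```text
t 35.0 pos [451.3  39.3  88.3] psi -1.3 tilt 0.04 w 0.4282587811184052 F [ 0.7  0.5 -0.1]
turn az -0.05 shift [ 0.02 -0.02  1.01]
```

Emit:
arm_command(steps=[0.02,0,0.5,0,0,0,0.2,0,0,0.4,0,0,0,0.2,0,0,0.13,0,0,0,0.2,0,0,0,0,0,0,0.2])

```text
time: 35.5
tool_pos: [0.4511, 0.0411, 0.056]
tcp_rot: [3.141, -0.03, -0.003]
wrist_force: [-0.3, -0.3, 0.5]
width: 0.424
```

```bash
python3 -c "
from h import *
t=cam('top');s=cam('side')
go(452,40,52,-1)
crop(t,210,155,60,60,12,'t27.png')
crop(s,245,170,60,50,13,'s27.png')
"
```

```text
t 35.6 pos [452.   41.   56.9] psi -1.1 tilt 0.0 w 0.4251093744787686 F [0.2 1.  0.2]
turn az -0.02 shift [0.   0.03 0.16]
```

View pics/t27.png

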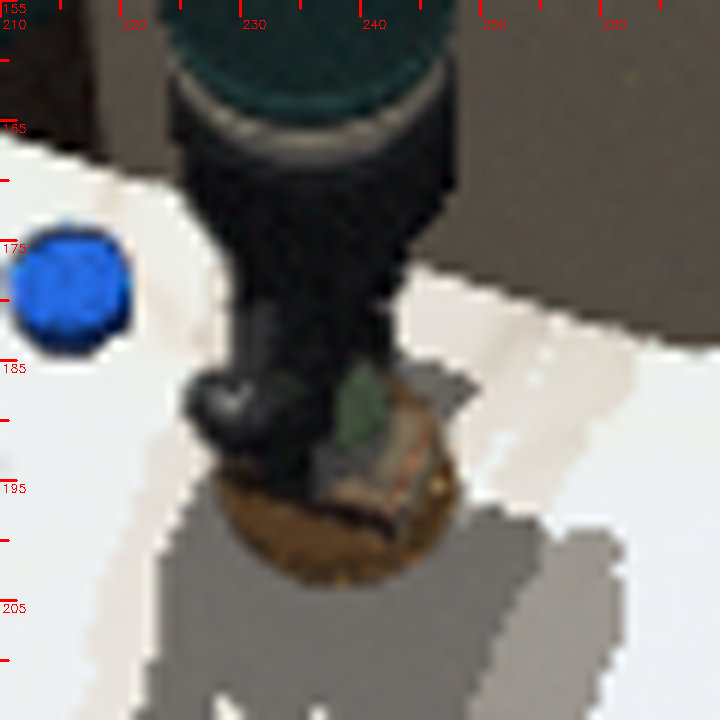

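View pics/s27.png

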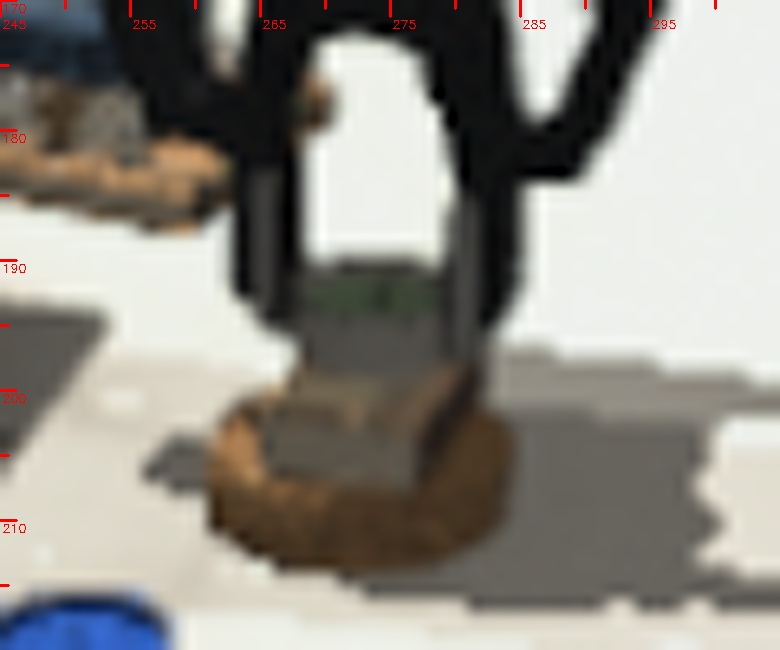

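```bash
python3 -c "
from h import *
t=ld('top');s=ld('side')
lw(s,F(245,170,13,[(372,374)]),.040,'candle near bot s',0)
lw(s,F(245,170,13,[(375,258)]),.055,'candle far top s',0)
lw(s,F(245,170,13,[(380,290)]),.053,'wax s',0)
lw(t,F(210,155,12,[(393,400)]),.053,'candle right t',0)
lw(t,F(210,155,12,[(365,370)]),.055,'candle far(wax) t',0)
lw(t,F(210,155,12,[(440,412),(400,510)]),.035,'box t -y edge',0)
for y in (.036,.041,.046):
  a=np.radians(np.arange(0,360,5)); C=np.c_[.452+.019*np.cos(a),y+.019*np.sin(a),0*a+.055]; u=proj(t,C); i=u[:,0].argmax(); print(y,u[i], u[u[:,1].argmin()]); u=proj(s,np.c_[C[:,:2],0*a+.040]); print('s bot',u[u[:,1].argmax()])
"
```

```text
candle near bot s [[447.0, 58.5]]
candle far top s [[453.6, 31.0]]
wax s [[449.3, 43.1]]
candle right t [[462.6, 23.6]]
candle far(wax) t [[468.1, 34.4]]
box t -y edge [[474.3, 13.9], [439.1, 12.6]]
0.036 [243.29511543 188.94619804] [237.91407956 184.24675314]
s bot [273.44810101 197.66396507]
0.041 [241.93707481 188.51097302] [236.56821409 183.81717299]
s bot [272.99717401 198.39010087]
0.046 [240.58070032 188.07626766] [235.22405141 183.38813275]
s bot [272.54246746 199.12229128]
```

Emit:
arm_command(steps=[0,-0.03,0.08,0,0,0,0.2,0,0,0.06,0,0,0,0.2,0,0,0.03,0,0,0,0.2,0,0,0,0,0,0,0.2])

```text
time: 36.1
tool_pos: [0.452, 0.0416, 0.0523]
tcp_rot: [-3.141, 0.032, -0.0]
wrist_force: [-2.9, 0.0, 4.3]
width: 0.425
```

Emit:
arm_command(steps=[0,0,0.01,0,0,0,0.2,0,0,0,0,0,0,0.2])

```text
time: 36.35
tool_pos: [0.452, 0.0416, 0.0523]
tcp_rot: [-3.141, 0.032, 0.0]
wrist_force: [-3.4, 0.4, 8.1]
width: 0.428
```

Contact confirmed. Release.

Emit:
arm_command(steps=[0,0,-0.02,0,0,0,0.2,0,0,0,0,0,0,0.5,0,0,0,0,0,0,0.6,0,0,0,0,0,0,0.75,0,0,-0.3,0,0,0,0.8,0,0,-0.8,0,0,0,0.8,0,0,-1,0,0,0,0.8,0,0,-1,0,0,0,0.8,0,0,-1,0,0,0,0.8])

```text
time: 37.48
tool_pos: [0.4519, 0.0416, 0.1767]
tcp_rot: [-3.141, 0.032, -0.001]
wrist_force: [0.7, 0.7, -0.3]
width: 0.799
```

Emit:
arm_command(steps=[0,-1,-0.5,0,0,0,0.8,0,-1,0,0,0,0,0.8,0,-1,0,0,0,0,0.8,0,-1,0,0,0,0,0.8,0,-1,0,0,0,0,0.8,0,-1,0,0,0,0,0.8,0,-1,0,0,0,0,0.8,0,0,0,0,0,0,0.8])

```text
time: 38.48
tool_pos: [0.4561, 0.2531, 0.1907]
tcp_rot: [-3.141, 0.027, -0.001]
wrist_force: [0.6, 0.8, -0.9]
width: 0.8
```

```bash
python3 -c "
from h import *
t=cam('top','topF.png');s=cam('side','sideF.png')
go(452,40,52,-1)
crop(t,215,170,50,45,14,'t28.png')
crop(s,245,175,55,45,14,'s28.png')
crop(t,265,145,60,60,10,'t29.png');crop(s,205,140,80,60,10,'s29.png')
"
```

```text
t 38.575 pos [455.9 251.3 190.3] psi -1.1 tilt 0.03 w 0.7995766504659194 F [-0.2  0.3  0.2]
turn az -0.02 shift [-0.01  7.05  4.61]
```

View pics/t28.png

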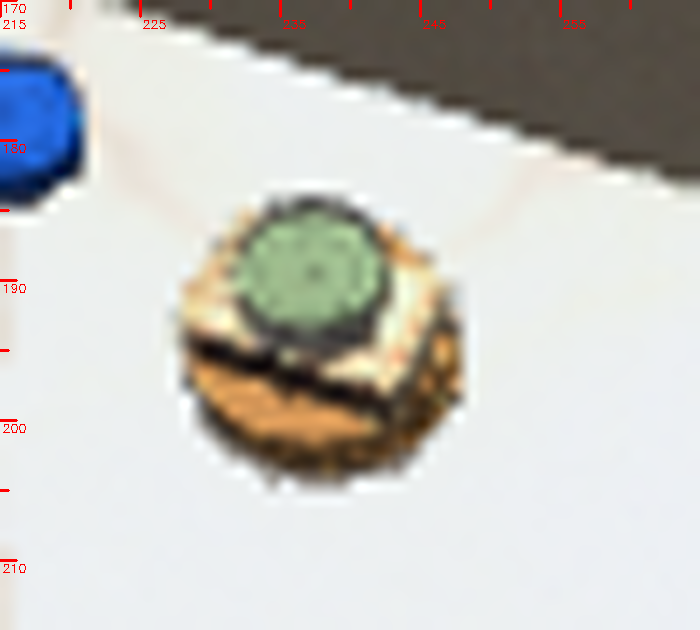

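View pics/s28.png

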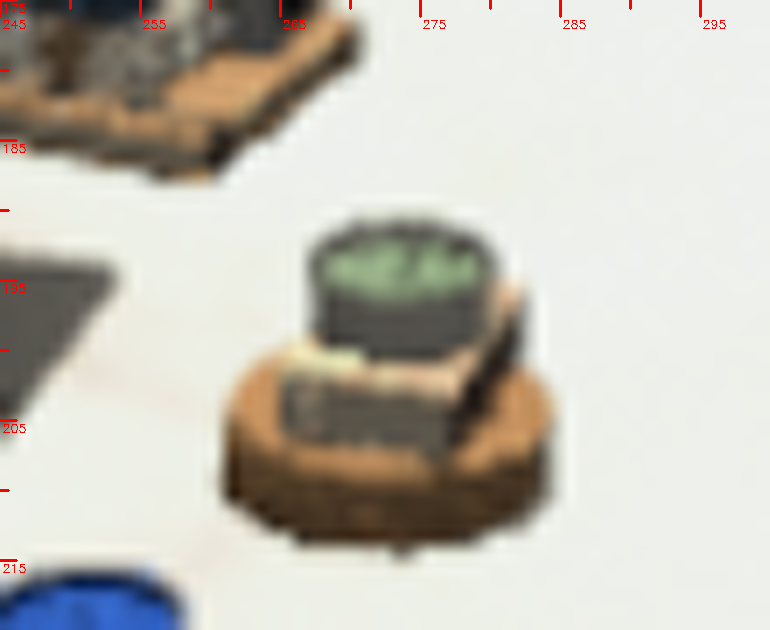

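View pics/t29.png

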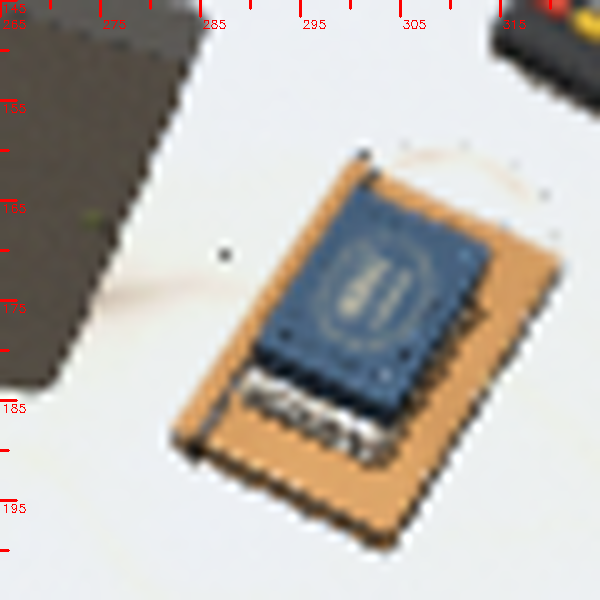

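View pics/s29.png

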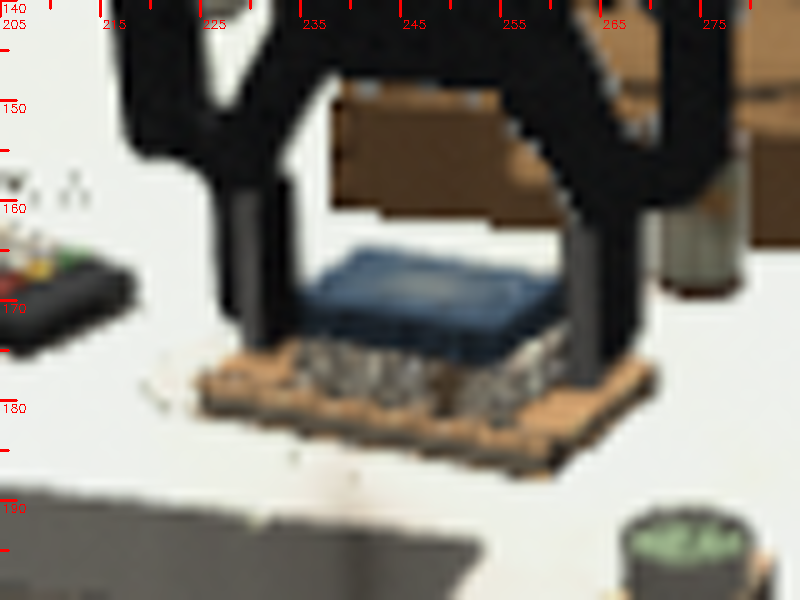

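View pics/topF.png

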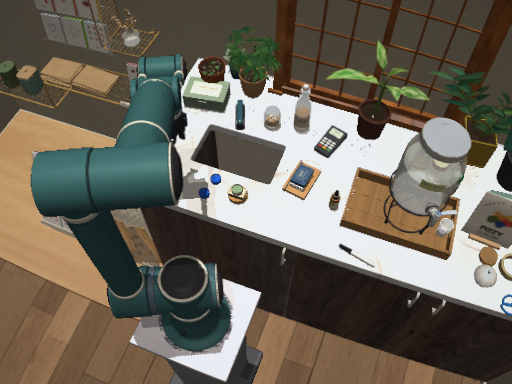

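```bash
python3 -c "
from h import *
t=ld('top');s=ld('side')
lw(t,F(215,170,14,[(312,270)]),.050,'wax t',0); lw(s,F(245,175,14,[(403,265)]),.049,'wax s',0)
lw(t,F(215,170,14,[(185,350),(392,412)]),.019,'box bot t',0); lw(t,F(215,170,14,[(440,285),(398,385),(183,315)]),.035,'box top t',0)
lw(s,F(245,175,14,[(282,370),(450,395),(522,290)]),.035,'box top s',0)
lw(t,F(265,145,10,[(362,187),(494,243),(395,392),(256,335)]),.045,'ink top t')
lw(t,F(265,145,10,[(258,365),(388,425)]),.028,'ink bot t')
lw(t,F(265,145,10,[(175,440),(390,545),(562,262),(362,157)]),.012,'nb t')
lw(s,F(205,140,10,[(355,248),(565,280),(480,345),(300,310)]),.045,'ink top s')
lw(s,F(205,140,10,[(200,375),(555,455),(655,372)]),.012,'nb s')
"
```

```text
wax t [[454.1, 40.6]]
wax s [[449.9, 45.7]]
box bot t [[439.0, 69.5], [440.5, 14.6]]
box top t [[470.1, 13.1], [439.2, 12.3], [439.3, 69.5]]
box top s [[468.1, 71.5], [432.8, 73.6], [430.7, 21.4]]
ink top t [[652.7, -23.6], [654.8, -75.6], [580.1, -73.7], [576.7, -20.6]]
ink bot t [[576.4, -22.8], [577.2, -74.2]]
nb t [[543.2, -8.3], [542.9, -94.1], [682.6, -93.7], [687.5, -9.1]]
ink top s [[644.8, -61.7], [564.6, -63.8], [563.2, 1.9], [632.2, -1.2]]
nb s [[676.5, -7.3], [535.5, 3.9], [536.3, -75.3]]
```

```bash
python3 -c "
from h import *
a=cv2.imread('pics/side0.png').astype(int);b=cv2.imread('pics/sideF.png').astype(int);c=cv2.imread('pics/top0.png').astype(int);d=cv2.imread('pics/topF.png').astype(int)
for n,p,q,(x,y,w,h) in(('stamp',a,b,(202,230,22,34)),('clip',a,b,(232,268,32,26)),('marker',c,d,(336,242,42,26)),('bottle',c,d,(326,188,16,24)),('coaster',a,b,(258,208,32,10)),('blues',c,d,(196,173,26,26))):
  print(n,abs(p-q)[y:y+h,x:x+w].mean().round(2))
print(bot.finish_job())
"
```

```text
stamp 5.69
clip 0.32
marker 1.14
bottle 1.39
coaster 0.8
blues 35.73
the job is handed in; nothing more can be done
None
```

View pics/sideF.png

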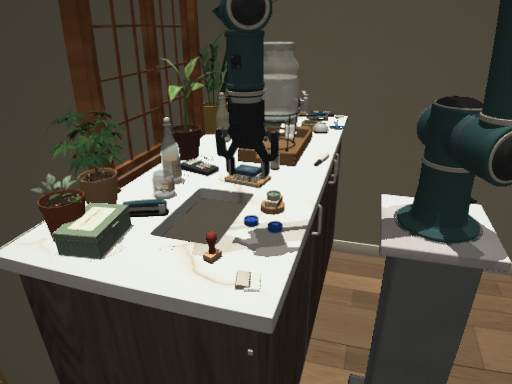

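Both sets are made up and the job is handed in, at about 39 s on the robot's clock. I laid the cards flat on the notebook and the ink pad on the cards. The matchbox went on the coasters, and I regrasped it once to shift it about 3 mm towards the middle. The candle stands wick up on the matchbox.

**Last checks:**
- **Notebook set:** In the top camera the ink pad lies about 2–3 mm from the notebook's centre. The cards measured within about 2 mm just after they were placed. Both have their long sides along the notebook's.
- **Coaster set:** Both cameras put the candle within about 1–2 mm of the matchbox's middle. The top camera puts the matchbox within about 1 mm of the coasters' middle. The side camera put it about 4 mm off.
- **Camera disagreement:** The two views differed from each other by about 5–13 mm in absolute position, so I checked the fits within one view at a time. The side camera's reading of the ink pad was too rough to confirm its centring across the notebook's width.
- **Bystanders:** Picture comparison shows the clip, marker and bottle unchanged. The stamp's patch differed somewhat. In the final side picture the stamp stands where it was, and the gripper never went near it, so I took the difference for shadow. The blue look-alikes also differed in the comparison. The side picture still shows both on the counter, and I put that difference down to the arm and its shadow.

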